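# Push the stuck tuning core out of a coil former and hang the bin

## Task

The brass core is stuck in the white tube of the big copper coil. Take the aluminium rod from the V-blocks and push the core right through the tube, pressing steadily without ramming the coil, so that it drops into the grey bin that waits under the far end; leave the rod lying in the tube. Then lift that bin, with the core in it, and hang it upright by its back lip on the top louvre row of the light grey panel, in the gap between the two bins already there; do not disturb those two or the screwdriver.

Things in the scene. Friction and masses are not known exactly. Their poses are not given: they have to be found in the camera images.
- bore (a point): Mid-point of the bore axis of the fixed white coil former, 115 mm above the bench. Tube 150 mm long, 34 mm outside, bore 27 mm, level along this x axis; both ends open, +x to the far end, above the bin. A sprung brake strip along the top of the bore presses on the core and leaves 24 mm clear height. The bore carries a rod left part-way in it.
- coil: The whole coil, same axes, origin on the bench under the bore's middle. Copper winding 41 mm across on the tube; two black cheeks 74 mm wide, top 138 mm above the bench, outer faces 61 mm from the middle, so 14 mm of tube stands out at each end; aluminium base plate 132 by 92 mm, fixed to the bench.
- slug_center (a point): Centre of the loose brass core, a cylinder 25 mm across, 60 mm long, axis along x, about 0.15 kg. It starts somewhere inside the tube, gripped by the brake strip: 7 to 16 N slide it. It falls only when its rear end has nearly left the tube.
- rod_center (a point): Centre of the loose aluminium push rod, 18 mm across, 200 mm long, axis along x, both ends alike with 3 mm chamfers, about 0.14 kg. It starts level in the V-blocks, axis 55 mm above the bench; there only the 96 mm between the blocks can be gripped.
- vblocks: Fixed pair of steel V-blocks that carry the rod along this x axis. Each is 50 mm long, 60 mm wide, 62 mm high, centred 73 mm either side of this origin, which lies on the bench midway between them.
- bin_center (a point): Middle (also half-way up) of the loose grey bin just beyond the tube's far end. 120 mm long (x, +x to its back), 64 mm wide (y), 60 mm high, open top, walls 2.5 mm, floor 3 mm, about 0.12 kg. The front wall (-x) is 30 mm high, the sides slope down to it over the front 25 mm; behind that the sides are 60 mm high and can be gripped across the 64 mm.
- bin_lip (a point): That bin's hanging lip: middle of the underside of the lip's flat top, 64 mm behind (+x) the bin's middle and 57.5 mm above its underside. 58 mm wide; it leaves the back wall's outer face for 8 mm, then turns down as a 2.5 mm flange that ends 12.5 mm below this point: a slot 8 mm wide, open below.
- louvre (a point): Middle of the top edge of the top louvre row of the fixed upright panel (340 mm wide, 219 high), 190 mm above the bench. x into the panel, y along the row. The row is 2.5 mm blades, 56 mm wide, 10 mm gaps, 10 mm off the panel, pocket 18 mm deep behind; like rows 40, 80, 120 mm lower. A hung bin has this edge in its lip's slot, its x along this x, and droops a few degrees.
- bin_left_center (a point): Middle of a like bin hanging on the top louvre row, 116 to 128 mm to +y of the louvre point. Bystander.
- bin_right_center (a point): Middle of a like bin hanging on the top louvre row, 116 to 128 mm to -y of the louvre point. Bystander.
- screwdriver_mid (a point): Middle of a blue-handled screwdriver, 200 mm long, 26 mm thick, lying on the bench beyond the coil. Bystander.
Mind the look-alikes: they are no part of the job. Leave any pink look-alike of the part that bears bin_center alone. Of the things shaped like the part that bears rod_center, the aluminium one is meant.

How it is judged:
By the outcome, as a careful person would: the job done as asked, in the order asked, and still so for the second after the job is handed in, with the robot touching nothing.
It also fails if it takes over 64 s, if anything falls off the work surface, if the arm or the gripper's body presses on something with over 40 N, if the wrist force passes 120 N, or if a joint passes its speed limit or range.

## Robot

A 7-joint arm with a two-finger parallel gripper is mounted at the origin on the work surface. World frame = base frame: x ahead of the robot, y to its left, z up, the work surface at z = 0. Lengths are in m, angles in rad, forces in N, time in s.
With the tool pointing down it reaches from about 0.425 to 0.925 m from the base axis. Payload 6.8 kg.
Tool frame: the origin (TCP) lies midway between the tips of the shut fingers; the grasp point (between the pads) lies 19 mm behind it; y points along the fingers, x is the direction in which the jaws open and shut, and the axes are right-handed (so a half turn about y gives the same grasp; the last joint's range is limited). The gripper opens to 85 mm and grips with 20 to 120 N. Pads are 22 mm wide; open, the fingers measure 114 mm over their backs; the gripper's body (76 mm by 85 mm) begins 54 mm behind the grasp point. The pads swing forward as they close: fully open they stand 13 mm farther back than shut.
Start: joints at [1.177, 0.477, 0.022, 1.555, -0.011, 1.109, -0.083], TCP at [0.19, -0.648, 0.231] pointing down, gripper open.
Joint ranges: [-2.96, 2.96], [-0.34, 2.1], [-1.41, 1.46], [0.24, 2.44], [-1.37, 4.51], [0.17, 1.92], [-2.96, 2.96]. Speed limits (rad/s): [2.39, 2.39, 3.14, 3.14, 3.14, 3.14, 3.14].

## Interface

Orientations are given as a unit quaternion [w, x, y, z].
In Python, from workcell import sensors, eyes, manip gives the robot as it stands.
- The arm moves only by the tool send_rows, never from a script. Its arguments are lists of equal length, an entry for each row: "grip": the finger opening in cm, from 0 to 8.54; "dp": the shift along the tool's x, y, z in cm, a list of three; "twist": the turn, a rotation vector about the tool's x, y, z in degrees, a list of three. A call has 1 to 5 rows; each row shifts and turns the commanded pose from where the row before left it, along the tool's axes as they then stand; what a row does not reach is not made up. A row lasts 1/12 s, in which the tool goes at most 41.7 mm and 7.16 degrees, less where a joint would pass 70% of its speed; a pose out of reach is approached as far as the arm can. A call is refused whole if a number of a shift passes 4.17 or a number of a turn 7.16, either way. A call with a gripper value outside its range is refused whole. The fingers move at their own pace and stop on an object; the grip force is fixed at half the most. Time passes only in rows, so rows that do not move let the fingers close. It gives the time, the measured TCP pose, the force and the opening at its end, in the units of the state.
- sensors.get_state(): the state, without advancing time (a new reading comes with each control period).
- eyes.capture(name): name is "scene" or "top" or "wrist"; returns a dict with "frame" (420x560x3 uint8, red, green, blue), "z_map" (420x560 float32, m along the optical axis (not along the pixel's ray), 0 where there is no reading), "mtx" (3x3 intrinsics, pixels), "xyz" and "orientation" of the camera in the world. Camera axes: x right, y up, looking along -z (the intrinsics and any distortion apply to the point x, -y, -z); pixel columns grow to the right and rows downward; lengths in m; the calibration is good to about 2 mm. A picture is of the moment at which its call begins.
- manip.sign_off(): hands the job in, once; it reports no verdict.
The state is a dict: "time_s": time; "q": joint angles; "joint_vel": joint speeds; "joint_efforts": joint torques, N m; "ee_pos": TCP position; "ee_rot": TCP orientation; "force": force on the tool from outside, world axes, zero at the start; "moment": the same for the moment, N m; "grip_width": finger opening in m.
Only numpy, scipy, OpenCV 4.12 (cv2) and the standard library are available. Lean on these libraries where they do the work, as an engineer would, in place of code of your own. Each camera call takes 0.05 s, during which the arm holds its last target. There are 200 camera calls.

## Working session

There is one attempt and no reset: what is moved stays moved. The work goes in short steps, Python scripts to look and compute and a tool call to move; the robot and the scene stay as the last step left them, time stands still between calls to the robot, and variables do not carry over. Pictures are saved under pics/ and viewed, about 8 in all and at most 12, crops included, and the job is handed in when it is done.

Besides the shell and the picture viewer there is one more tool, called after ">>>" as a command line: name --argument value ..., lists and objects as JSON in quotes. send_rows: Moves the arm, as the interface text tells. Its arguments: {"type":"object","properties":{"grip":{"type":"array","items":{"type":"number"}},"dp":{"type":"array","items":{"type":"array","items":{"type":"number"}}},"twist":{"type":"array","items":{"type":"array","items":{"type":"number"}}}},"required":["grip","dp","twist"]}

```bash
ls; mkdir -p pics
cat > h.py <<'E'
import numpy as np, cv2
from workcell import sensors, eyes, manip
from scipy.spatial.transform import Rotation as R
def rot(q): return R.from_quat([q[1],q[2],q[3],q[0]])
def cap(n,save=None):
    c=eyes.capture(n); np.savez(f'{n}.npz',**{k:np.array(v) for k,v in c.items()})
    if save: cv2.imwrite(f'pics/{save}.png',c['frame'][:,:,::-1])
    return c
def load(n): return dict(np.load(f'{n}.npz'))
def cloud(c):
    K=c['mtx'];d=c['z_map'];v,u=np.mgrid[:d.shape[0],:d.shape[1]]
    P=np.stack([(u-K[0,2])/K[0,0]*d,-(v-K[1,2])/K[1,1]*d,-d],-1)
    W=rot(c['orientation']).apply(P.reshape(-1,3)).reshape(P.shape)+c['xyz']
    W[d==0]=np.nan; return W
E
python3 - <<'E'
from h import *
for n in ('scene','top','wrist'):
    c=cap(n,n+'0'); print(n,c['mtx'].tolist(),c['xyz'],c['orientation'],[k for k in c])
s=sensors.get_state();print(s)
E
```

```text
pics
scene [[451.9504984334698, 0.0, 285.3547464050546], [0.0, 451.9504984334698, 214.29624038567945], [0.0, 0.0, 1.0]] [1.15809253 0.03718066 0.8429939 ] [0.66867901 0.25319123 0.23940675 0.65684625] ['frame', 'z_map', 'mtx', 'xyz', 'orientation']
top [[528.8859573919457, 0.0, 280.477955449826], [0.0, 528.8859573919457, 221.2031958943065], [0.0, 0.0, 1.0]] [0.44703249 0.06177861 1.46622179] [ 0.70679251  0.03186008 -0.03165239 -0.70599392] ['frame', 'z_map', 'mtx', 'xyz', 'orientation']
wrist [[318.69278512728863, 0.0, 282.97794685744185], [0.0, 318.69278512728863, 211.12900927901458], [0.0, 0.0, 1.0]] [ 0.25753929 -0.62834771  0.37238805] [ 0.79329874 -0.11099826  0.08401605 -0.5927038 ] ['frame', 'z_map', 'mtx', 'xyz', 'orientation']
{'time_s': 0.15, 'q': array([ 1.17692023,  0.47763502,  0.02231709,  1.55619325, -0.01151746,
        1.10930052, -0.08307265]), 'joint_vel': array([ 0.00168706, -0.00262586, -0.00033609, -0.00306036, -0.00113697,
       -0.00121964, -0.00055075]), 'joint_efforts': array([ 2.86417053e-03, -5.96926975e+01,  1.61030374e+00, -2.81490844e+01,
        1.26764027e-02,  6.56089454e-03,  3.92925287e-06]), 'ee_pos': array([ 0.19017582, -0.6471904 ,  0.23054498]), 'ee_rot': array([ 0.56639738, -0.56584062,  0.42409819, -0.42327194]), 'force': array([ 0.76037679, -0.21167961, -0.07569651]), 'moment': array([-0.05765031, -0.05415114, -0.01675247]), 'grip_width': 0.08514665071861519}
```

View pics.

View pics/scene0.png

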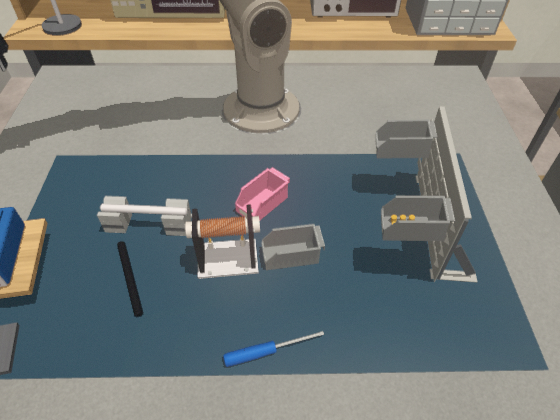

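View pics/top0.png

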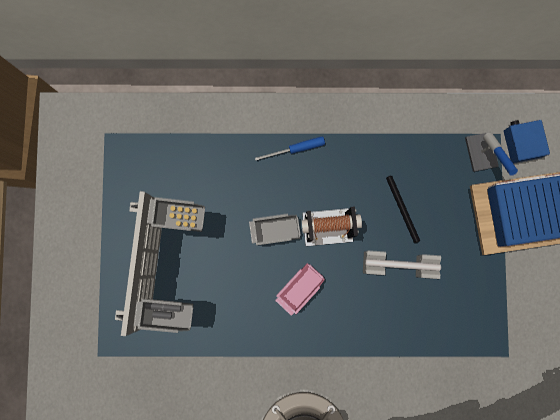

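Scene picture: the aluminium rod lies in the V-blocks (145,209), with a black look-alike rod at (130,278). The coil is at (225,232), the grey bin at (292,246) and a pink look-alike bin at (263,195). The panel is at (445,200) with its two hung bins, and the screwdriver is at (272,348). In the top view the aluminium rod is at (403,265), the black rod at (403,208), the grey bin at (275,230) and the pink bin at (300,288). The silvery rod in the V-blocks and the grey bin beside the tube end fit the description. Next I measure and make one enlarged crop to confirm.

Run:
```python
from h import *
t=load('top');s=load('scene');Wt=cloud(t);Ws=cloud(s)
np.set_printoptions(precision=4,suppress=True)
def pts(W,f,u0,u1,v0,v1,z0,z1,col=None):
    P=W[v0:v1,u0:u1].reshape(-1,3);C=f[v0:v1,u0:u1].reshape(-1,3).astype(int)
    m=(P[:,2]>z0)&(P[:,2]<z1)
    return P[m],C[m]
# bench height check
for n,W,r in (('top',Wt,(450,500,300,340)),('scene',Ws,(330,370,300,330))):
    print(n,'bench z',np.nanmedian(W[r[2]:r[3],r[0]:r[1],2]))
def box(P):
    P=np.asarray(P);r=cv2.minAreaRect((P[:,:2]*1000).astype(np.float32));return np.array(r[0]),np.array(r[1]),r[2],len(P),np.median(P[:,2])
A=[('rod+vb',(355,450,245,285),(90,200,190,235),.03,.08),
('rodtop',(355,450,245,285),(90,200,190,235),.0625,.08),
('coil',(295,370,195,250),(180,265,200,280),.1,.15),
('coilbase',(295,370,200,250),(180,265,200,280),.004,.02),
('bin rim',(240,302,205,255),(262,330,220,272),.052,.068),
('pink',(265,335,255,320),(225,300,165,225),.03,.07),
('panel',(110,160,180,345),(425,470,105,285),.2,.25),
('blade row',(120,210,180,345),(370,470,105,285),.17,.2)]
for n,a,b,z0,z1 in A:
    P,_=pts(Wt,t['frame'],*a,z0,z1); Q,_=pts(Ws,s['frame'],*b,z0,z1)
    print(n,'top',*box(P)); print('    scene',*box(Q))
f=cv2.resize(t['frame'][185:335,225:450],None,fx=3.5,fy=3.5,interpolation=cv2.INTER_CUBIC)
cv2.imwrite('pics/topcrop.png',f[:,:,::-1])
```

```text
top bench z -0.0008582786129134323
scene bench z 0.0004191102764433685
rod+vb top [ 458.3805 -261.5143] [198.6059  60.3823] 85.84281921386719 1187 0.05938965982359656
    scene [ 460.655  -265.4634] [201.7303  65.596 ] 86.73530578613281 1705 0.05918172754886153
rodtop top [ 458.9341 -262.3137] [195.5347  59.2571] 86.26531982421875 285 0.06416647240111706
    scene [ 460.5783 -264.7206] [198.6978  61.193 ] 86.06582641601562 381 0.06352935595291331
coil top [562.1377 -67.6283] [ 73.6393 150.2342] 5.524291515350342 1021 0.1304233676581188
    scene [564.4955 -69.5526] [ 75.9876 149.7314] 5.114706516265869 1532 0.13017554782272645
coilbase top [569.8386 -80.7414] [206.0818 136.5878] 89.93514251708984 734 0.0073873672736144425
    scene [502.2642 -86.3887] [230.3204 197.6727] 0.5046769976615906 1900 0.008074569760695038
bin rim top [552.0154  89.3798] [ 71.6137 109.2973] 7.505019664764404 296 0.05901825455827747
    scene [553.1499  86.3255] [ 74.3352 111.8338] 8.082347869873047 475 0.059301417181601424
pink top [393.2798  10.7768] [ 71.0381 132.022 ] 47.403038024902344 356 0.05824152133953797
    scene [394.5917   8.832 ] [ 74.7081 135.8901] 46.68870162963867 876 0.04864670981778402
panel top [460.9185 409.839 ] [ 15.0961 339.2045] 84.0677490234375 1034 0.2168453888025973
    scene [461.2722 407.9929] [ 14.075  343.8183] 83.87355041503906 1115 0.21756084607559256
blade row top [454.3322 345.218 ] [123.1886 338.6356] 84.00279235839844 1509 0.18729090883176447
    scene [457.6569 343.3597] [134.5229 342.4427] 86.33876037597656 2710 0.18350698519372954
```

View pics/topcrop.png

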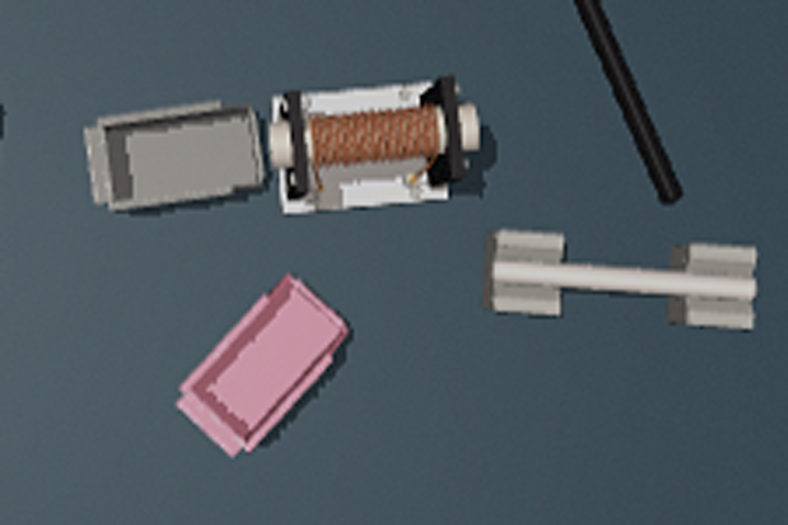

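The crop confirms it: the silvery rod lies in the V-blocks at (625,278) and the black one lies apart at (640,110). The grey bin's low front is at the tube's left end, at (260,150), and the pink bin is at (265,365). Now I compute the first move.

```bash
cat >> h.py <<'E'
def go(tx,ty,tz,yaw,n=None,q=False):
    """tool down (tool y = -z world), tool x at heading yaw deg (mod 180). prints rows"""
    s=sensors.get_state();p=np.array(s['ee_pos']);Rc=rot(s['ee_rot'])
    best=None
    for yy in (yaw,yaw+180):
        c,sn=np.cos(np.radians(yy)),np.sin(np.radians(yy))
        x=np.array([c,sn,0]);y=np.array([0,0,-1.]);Rt=R.from_matrix(np.stack([x,y,np.cross(x,y)],1))
        w=(Rc.inv()*Rt).as_rotvec(degrees=True)
        if best is None or np.linalg.norm(w)<np.linalg.norm(best[0]): best=(w,Rt)
    w,Rt=best;d=(np.array([tx,ty,tz])-p)*100
    n=n or int(max(np.ceil(np.abs(w).max()/7.1),np.ceil(np.abs(d).max()/4.1),1))
    x=Rc.apply([1,0,0]); print('t',round(s['time_s'],2),'pos',p.round(4),'yaw',round(np.degrees(np.arctan2(x[1],x[0])),2),'F',np.round(s['force'],1),'w',round(s['grip_width'],4))
    print('n',n,'twist/row',(w/n).round(2),'total',w.round(2))
    print('d world cm',d.round(2),'tool-now',Rc.inv().apply(d).round(2),'tool-target',Rt.inv().apply(d).round(2))
    if not q: 
        for i in range(n):
            Ri=Rc*R.from_rotvec(w*i/n,degrees=True); print('  ',Ri.inv().apply(d/n).round(2).tolist())
E
python3 - <<'E'
from h import *
np.set_printoptions(suppress=True)
go(.4575,-.2934,.20,-3.8)
E
```

```text
t 0.15 pos [ 0.1902 -0.6472  0.2305] yaw -73.62 F [ 0.8 -0.2 -0.1] w 0.0851
n 10 twist/row [-0.   -6.98 -0.01] total [ -0.05 -69.82  -0.07]
d world cm [26.73 35.38 -3.05] tool-now [-26.4    3.09  35.62] tool-target [24.33  3.05 37.07]
   [-2.64, 0.31, 3.56]
   [-2.19, 0.31, 3.86]
   [-1.7, 0.31, 4.09]
   [-1.19, 0.31, 4.27]
   [-0.66, 0.31, 4.38]
   [-0.13, 0.31, 4.43]
   [0.41, 0.31, 4.41]
   [0.95, 0.31, 4.33]
   [1.47, 0.31, 4.18]
   [1.96, 0.31, 3.98]
```

>>> send_rows --grip '[8.5, 8.5, 8.5, 8.5, 8.5]' --dp '[[-2.2, 0.26, 2.97], [-1.9, 0.26, 3.2], [-1.55, 0.26, 3.35], [-1.2, 0.26, 3.5], [-0.85, 0.26, 3.6]]' --twist '[[0, -5.82, 0], [0, -5.82, 0], [0, -5.82, 0], [0, -5.82, 0], [0, -5.82, 0]]'

```text
time_s: 0.57
ee_pos: [0.3027, -0.4984, 0.218]
ee_rot: [0.655, -0.655, 0.266, -0.266]
force: [0.1, 0.2, 0.3]
grip_width: 0.0848
```

>>> send_rows --grip '[8.5, 8.5, 8.5, 8.5, 8.5]' --dp '[[-0.5, 0.26, 3.7], [-0.1, 0.26, 3.7], [0.25, 0.26, 3.7], [0.6, 0.26, 3.65], [0.95, 0.26, 3.6]]' --twist '[[0, -5.82, 0], [0, -5.82, 0], [0, -5.82, 0], [0, -5.82, 0], [0, -5.82, 0]]'

```text
time_s: 0.98
ee_pos: [0.4134, -0.3495, 0.2052]
ee_rot: [-0.701, 0.701, -0.093, 0.093]
force: [0.4, -0.7, -0.1]
grip_width: 0.085
```

>>> send_rows --grip '[8.5, 8.5, 8.5, 8.5]' --dp '[[1.3, 0.26, 3.45], [1.65, 0.26, 3.3], [0, 0, 0], [0, 0, 0]]' --twist '[[0, -5.82, 0], [0, -5.82, 0], [0, 0, 0], [0, 0, 0]]'

```text
time_s: 1.32
ee_pos: [0.4575, -0.2891, 0.1999]
ee_rot: [0.707, -0.706, 0.022, -0.022]
force: [-1.5, -0.0, 0.6]
grip_width: 0.0851
```

Run:
```python
from h import *
np.set_printoptions(suppress=True,precision=4)
go(.4575,-.2934,.20,-3.8)
c=cap('wrist','wrist1');W=cloud(c)
P=W.reshape(-1,3)
print(c['xyz'],rot(c['orientation']).as_matrix())
m=(P[:,2]>.061)&(P[:,2]<.07)&(P[:,0]>.4)&(P[:,0]<.52)&(P[:,1]<-.1); Q=P[m]; print(cv2.minAreaRect((Q[:,:2]*1000).astype(np.float32)),np.median(Q[:,2]))
m=(P[:,2]>.05)&(P[:,2]<.07)&(P[:,0]>.4)&(P[:,0]<.52)&(P[:,1]<-.1); Q=P[m]; print(cv2.minAreaRect((Q[:,:2]*1000).astype(np.float32)))
```

```text
t 1.32 pos [ 0.4575 -0.2891  0.1999] yaw -3.51 F [-1.5 -0.   0.6] w 0.0851
n 1 twist/row [-0.06  0.29 -0.  ] total [-0.06  0.29 -0.  ]
d world cm [-0.   -0.43  0.01] tool-now [ 0.02 -0.01 -0.43] tool-target [ 0.03 -0.01 -0.43]
   [0.02, -0.01, -0.43]
[ 0.4622 -0.2203  0.342 ] [[ 0.9982  0.0573  0.017 ]
 [-0.0598  0.96    0.2736]
 [-0.0006 -0.2741  0.9617]]
((459.4011535644531, -264.4270935058594), (198.15704345703125, 59.95614242553711), 86.06460571289062) 0.062075591127565166
((464.3045654296875, -324.224609375), (86.96819305419922, 320.003662109375), 4.520535945892334)
```

View pics/wrist1.png

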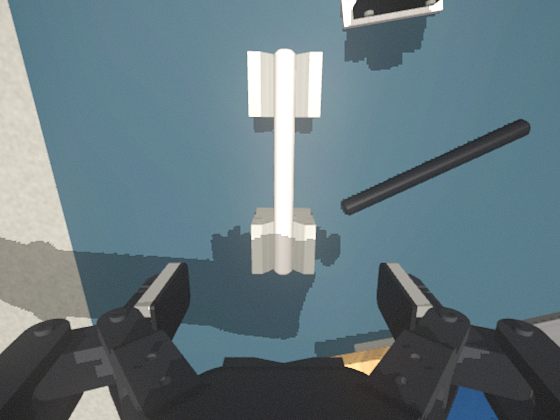

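The wrist picture shows the rod between V-blocks at (285,85) and (285,240), straight ahead of the open fingers, with the black rod off to the right at (435,165). I descend 30 mm behind the rod's middle and grip.

>>> send_rows --grip '[8.5, 8.5, 8.5, 8.5, 8.5]' --dp '[[0, 2.5, -0.52], [0, 3.5, 0], [0, 3.5, 0], [0, 3.5, 0], [0, 2.3, 0]]' --twist '[[0, 0.4, 0], [0, 0, 0], [0, 0, 0], [0, 0, 0], [0, 0, 0]]'

```text
time_s: 1.78
ee_pos: [0.4531, -0.2981, 0.0441]
ee_rot: [0.707, -0.706, 0.028, -0.026]
force: [-1.2, -0.7, -0.5]
grip_width: 0.0849
```

>>> send_rows --grip '[8.5, 5, 3.5, 2.5, 1.5]' --dp '[[0, 1.2, 0], [0, 0, 0], [0, 0, 0], [0, 0, 0], [0, 0, 0]]' --twist '[[0, 0, 0], [0, 0, 0], [0, 0, 0], [0, 0, 0], [0, 0, 0]]'

```text
time_s: 2.2
ee_pos: [0.4571, -0.2977, 0.0369]
ee_rot: [-0.706, 0.707, -0.025, 0.027]
force: [0.1, -0.1, 0.9]
grip_width: 0.0384
```

>>> send_rows --grip '[1, 1, 1, 1, 1]' --dp '[[0, 0, 0], [0, 0, 0], [0, 0, 0], [0, 0, 0], [0, 0, 0]]' --twist '[[0, 0, 0], [0, 0, 0], [0, 0, 0], [0, 0, 0], [0, 0, 0]]'

```text
time_s: 2.62
ee_pos: [0.4573, -0.2974, 0.0366]
ee_rot: [-0.706, 0.707, -0.025, 0.027]
force: [0.4, -0.7, 6.7]
grip_width: 0.0161
```

Run:
```python
from h import *
np.set_printoptions(suppress=True,precision=4)
go(.4573,-.2943,.035,-3.94)
```

```text
t 2.62 pos [ 0.4573 -0.2974  0.0366] yaw -4.18 F [ 0.4 -0.7  6.7] w 0.0161
n 1 twist/row [ 0.08 -0.24  0.16] total [ 0.08 -0.24  0.16]
d world cm [-0.    0.31 -0.16] tool-now [-0.03  0.16  0.3 ] tool-target [-0.02  0.16  0.3 ]
   [-0.03, 0.16, 0.3]
```

>>> send_rows --grip '[1, 1, 1, 1, 1]' --dp '[[0, 0, 0], [0, 0, 0], [0, -1, 0], [0, -1, 0], [0, 0, 0]]' --twist '[[0, 0, 0], [0, 0, 0], [0, 0, 0], [0, 0, 0], [0, 0, 0]]'

```text
time_s: 3.03
ee_pos: [0.4569, -0.2972, 0.0573]
ee_rot: [-0.706, 0.707, -0.025, 0.027]
force: [-0.2, -0.8, -2.5]
grip_width: 0.0163
```

Run:
```python
from h import *
np.set_printoptions(suppress=True,precision=4)
go(.4573,-.2943,.2,-3.94,q=1)
c=cap('wrist','wrist2');W=cloud(c)
f=c['frame']; cv2.imwrite('pics/w2.png',f[:,:,::-1])
c=cap('scene','scene2')
f=cv2.resize(c['frame'][150:270,60:280],None,fx=3.6,fy=3.6,interpolation=cv2.INTER_CUBIC)
g=cv2.resize(load('wrist')['frame'],(560,420))
cv2.imwrite('pics/sc2.png',f[:,:,::-1])
```

```text
t 3.03 pos [ 0.4569 -0.2972  0.0573] yaw -4.19 F [-0.2 -0.8 -2.5] w 0.0163
n 4 twist/row [ 0.02 -0.06  0.03] total [ 0.08 -0.25  0.14]
d world cm [ 0.04  0.29 14.27] tool-now [  0.05 -14.27   0.28] tool-target [  0.02 -14.27   0.3 ]
```

View pics/w2.png

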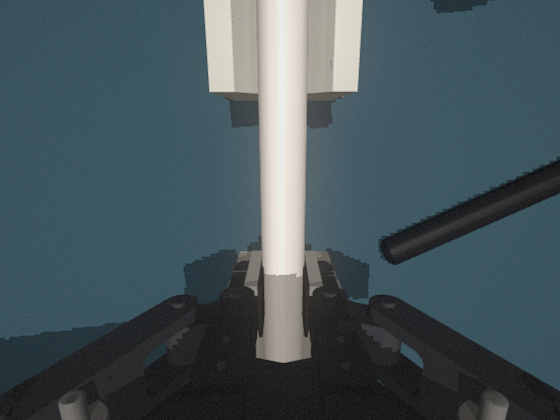

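The rod sits between the pads at (283,290), level and clear of the block. Next I carry it into line in front of the bore.

>>> send_rows --grip '[1, 1, 1, 1, 1]' --dp '[[0, -2.5, 0], [0, -2.5, -0.3], [1.5, 0, 0], [2.5, 0, 0], [3, 0, 0]]' --twist '[[0, 0, 0], [0, 0, 0], [0, -1.5, 0], [0, -2, 0], [0, -2, 0]]'

```text
time_s: 3.55
ee_pos: [0.5245, -0.3034, 0.1052]
ee_rot: [-0.707, 0.707, 0.007, -0.009]
force: [-0.0, -0.3, -1.9]
grip_width: 0.0161
```

>>> send_rows --grip '[1, 1, 1, 1, 1]' --dp '[[3, 0, 0], [2, 0, 0], [0.8, 0, 0], [0, 0, 0], [0, 0, 0]]' --twist '[[0, -2, 0], [0, -1.5, 0], [0, -0.5, 0], [0, 0, 0], [0, 0, 0]]'

```text
time_s: 3.97
ee_pos: [0.5823, -0.2997, 0.1043]
ee_rot: [0.707, -0.706, -0.032, 0.033]
force: [-1.4, -0.7, -1.7]
grip_width: 0.0158
```

```bash
cat > m.py <<'E'
from h import *
np.set_printoptions(suppress=True,precision=4)
def lat(P,c,yaw):
    a=np.array([np.cos(np.radians(yaw)),np.sin(np.radians(yaw))]);n=np.array([-a[1],a[0]])
    d=P[:,:2]-c; return d@a,d@n
go(.5847,-.3013,.0946,5.3,q=1)
s=sensors.get_state()
for n in ('wrist','top','scene'):
    c=cap(n,n+'3');W=cloud(c);P=W.reshape(-1,3);P=P[~np.isnan(P[:,0])]
    # rod: near the commanded line
    p=np.array(s['ee_pos']);x=rot(s['ee_rot']).apply([0,0,1]);yaw=np.degrees(np.arctan2(x[1],x[0]))
    u,v=lat(P,p[:2],yaw)
    z0=p[2]+.019
    m=(u>.03)&(u<.15)&(abs(v)<.02)&(P[:,2]>z0)&(P[:,2]<z0+.03)
    if m.sum()>10:
        Q=np.c_[u,v,P[:,2]][m]
        print(n,'rod tip u',np.percentile(Q[:,0],99),'N',m.sum())
        for a,b in ((.03,.06),(.06,.09),(.09,.12),(.12,.15)):
            k=(Q[:,0]>a)&(Q[:,0]<b)
            if k.sum()>5: r=Q[k];print('   u',a,'v mid',(np.percentile(r[:,1],2)+np.percentile(r[:,1],98))/2,'top z',np.percentile(r[:,2],95))
    # coil
    u,v=lat(P,np.array([.5632,-.0693]),95.3)
    m=(abs(u)<.085)&(abs(v)<.05)&(P[:,2]>.1)&(P[:,2]<.15)
    print(n,'coil',cv2.minAreaRect((P[m][:,:2]*1000).astype(np.float32)))
    for nm,a,b,zz in (('near stub',-.074,-.062,.1),('winding',-.05,.05,.12),('far stub',.062,.074,.1)):
        k=(u>a)&(u<b)&(abs(v)<.025)&(P[:,2]>zz)&(P[:,2]<.15)
        if k.sum()>8: print('   ',nm,'v mid',(np.percentile(v[k],3)+np.percentile(v[k],97))/2,'top',np.percentile(P[k][:,2],95),'umin/max',u[k].min(),u[k].max(),k.sum())
    c3=(P[:,2]>.132)&(P[:,2]<.145)&(abs(u)<.085)&(abs(v)<.05)
    print('   cheeks',cv2.minAreaRect((P[c3][:,:2]*1000).astype(np.float32)),'near cheek',np.median(P[c3&(u<0)][:,2]) if (c3&(u<0)).any() else None)
E
python3 m.py
```

```text
t 3.97 pos [ 0.5823 -0.2997  0.1043] yaw 5.29 F [-1.4 -0.7 -1.7] w 0.0158
n 1 twist/row [-0.04 -0.01 -0.12] total [-0.04 -0.01 -0.12]
d world cm [ 0.24 -0.16 -0.97] tool-now [ 0.22  0.97 -0.18] tool-target [ 0.22  0.97 -0.18]
wrist rod tip u 0.10584579290834212 N 10606
   u 0.03 v mid 8.914110243503186e-06 top z 0.130921103265149
   u 0.06 v mid 0.00012215743218060762 top z 0.13085812819590364
   u 0.09 v mid 0.0001988673231380503 top z 0.13080063990468357
wrist coil ((0.0, 0.0), (0.0, 0.0), 0.0)
   cheeks ((0.0, 0.0), (0.0, 0.0), 0.0) near cheek None
top rod tip u 0.13332412288911444 N 260
   u 0.03 v mid 0.002085636262485674 top z 0.13413492462180884
   u 0.06 v mid 0.002142025094612729 top z 0.13454126732529784
   u 0.09 v mid 0.0018175855136447665 top z 0.13345469679955232
   u 0.12 v mid 0.0020548754450112863 top z 0.13265755441044935
top coil ((562.1419677734375, -67.5219497680664), (73.94279479980469, 149.78964233398438), 5.6135478019714355)
    near stub v mid 0.00036306966311056964 top 0.13374597595204643 umin/max -0.07311159871281792 -0.06200738727779668 57
    winding v mi
[... 565 characters left out ...]
551 top z 0.13245751156720686
   u 0.12 v mid -0.0008241683269711001 top z 0.132216116143747
scene coil ((565.1215209960938, -69.75442504882812), (75.60040283203125, 150.03030395507812), 6.289079189300537)
    near stub v mid -0.004671713294396721 top 0.13250016669758632 umin/max -0.07396435116696073 -0.06330844590179271 86
    winding v mid -0.004268544512863606 top 0.1347805385646325 umin/max -0.049997683910872864 0.04998975508543782 688
    far stub v mid -0.004697603102406634 top 0.1327832918689079 umin/max 0.06201399816185322 0.07399669298786642 93
   cheeks ((564.5299682617188, -68.4058837890625), (74.71984100341797, 144.5395050048828), 6.289079189300537) near cheek 0.13605228109922596
```

>>> send_rows --grip '[1, 1, 1, 1]' --dp '[[0.34, 0.5, 0], [0, 0.38, 0.5], [0, 0, 0.9], [0, 0, 0]]' --twist '[[0, 0, -0.1], [0, 0, 0], [0, 0, 0], [0, 0, 0]]'

```text
time_s: 4.45
ee_pos: [0.5853, -0.2825, 0.0958]
ee_rot: [0.707, -0.706, -0.034, 0.033]
force: [-0.1, 0.9, -1.0]
grip_width: 0.0161
```

```bash
python3 m.py 2>&1 | head -60
python3 - <<'E'
from h import *
f=load('wrist')['frame'][:200];g=load('scene')['frame'][175:285,80:270]
f=cv2.resize(f[:,90:470],(760,400),interpolation=cv2.INTER_CUBIC)
cv2.imwrite('pics/c4.png',f[:,:,::-1])
W=cloud(load('wrist'));print(W[5:60:9,285],'\n',W[20,150:430:12])
E
```

```text
t 4.45 pos [ 0.5853 -0.2825  0.0958] yaw 5.45 F [-0.1  0.9 -1. ] w 0.0161
n 1 twist/row [-0.13  0.15  0.05] total [-0.13  0.15  0.05]
d world cm [-0.06 -1.88 -0.12] tool-now [-0.24  0.11 -1.87] tool-target [-0.23  0.12 -1.87]
wrist rod tip u 0.10578317178380241 N 10623
   u 0.03 v mid 9.434098674901935e-05 top z 0.12257671911047867
   u 0.06 v mid 0.00018351618354874987 top z 0.12252735404598562
   u 0.09 v mid 0.00030571440111915125 top z 0.12252516443407482
wrist coil ((0.0, 0.0), (0.0, 0.0), 0.0)
   cheeks ((0.0, 0.0), (0.0, 0.0), 0.0) near cheek None
top rod tip u 0.1493197278111916 N 309
   u 0.03 v mid 0.0012383256716463303 top z 0.12493773197453104
   u 0.06 v mid 0.001256926313573727 top z 0.12433355215183853
   u 0.09 v mid 0.0012296127735512107 top z 0.12375643049828666
   u 0.12 v mid 0.002590141705661567 top z 0.13174958846011164
top coil ((562.612060546875, -73.3340072631836), (74.33389282226562, 161.84609985351562), 5.784305095672607)
    near stub v mid 0.00048263188529255874 top 0.1331476219390086 umin/max -0.07310469941770248 -0.06200534329540609 57
    winding v mid
[... 2067 characters left out ...]
-01 -1.82549225e-01  1.19335806e-01]
 [ 5.75675672e-01 -1.82782788e-01  1.21628003e-01]
 [ 5.79555355e-01 -1.81946981e-01  1.19932382e-01]
 [ 5.83598880e-01 -1.80731603e-01  1.16896688e-01]
 [ 5.96040456e-01 -1.47495190e-01 -1.12387959e-03]
 [ 6.03882440e-01 -1.47039222e-01 -6.64092238e-06]
 [ 6.11839591e-01 -1.46199065e-01 -2.63860261e-04]
 [ 6.19823617e-01 -1.45340959e-01 -5.77621681e-04]
 [ 6.27942336e-01 -1.44318843e-01 -1.44762940e-03]
 [ 6.35728039e-01 -1.43775338e-01 -6.72993264e-04]
 [ 6.43133724e-01 -1.43597564e-01  1.31360829e-03]
 [ 6.52102208e-01 -1.41756908e-01 -2.26916913e-03]
 [ 6.59428142e-01 -1.41587452e-01 -2.80363934e-04]
 [ 6.67693359e-01 -1.40542955e-01 -1.18057929e-03]]
```

View pics/c4.png

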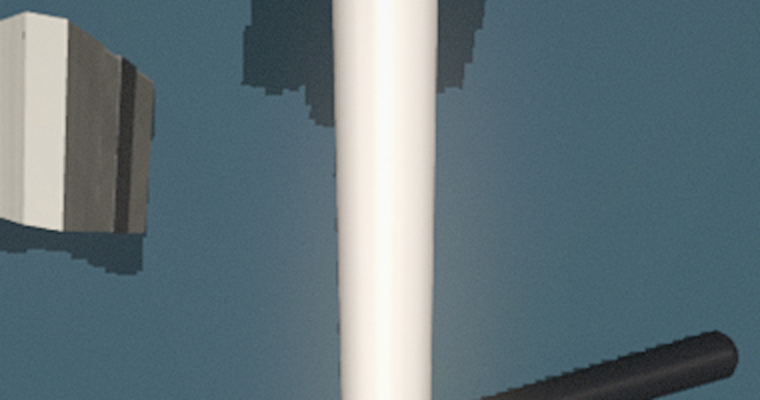

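The wrist crop shows only the rod along column 385, since its tip is out of view. Comparing rod and coil in the top and scene clouds puts the rod within about 1 mm of the bore axis sideways and in height. I enter slowly.

>>> send_rows --grip '[1, 1, 1, 1, 1]' --dp '[[0, 0, 0.3], [0, 0, 0.3], [0, 0, 0.3], [0, 0, 0.3], [0, 0, 0.3]]' --twist '[[-0.1, 0.1, 0], [0, 0, 0], [0, 0, 0], [0, 0, 0], [0, 0, 0]]'

```text
time_s: 5.02
ee_pos: [0.5843, -0.2702, 0.0963]
ee_rot: [-0.706, 0.707, 0.033, -0.032]
force: [-0.7, 0.2, -1.9]
grip_width: 0.0163
```

>>> send_rows --grip '[1, 1, 1, 1, 1]' --dp '[[0, 0, 0.3], [0, 0, 0.3], [0, 0, 0.3], [0, 0, 0.3], [0, 0, 0.2]]' --twist '[[0, 0, 0], [0, 0, 0], [0, 0, 0], [0, 0, 0], [0, 0, 0]]'

```text
time_s: 5.43
ee_pos: [0.5831, -0.2562, 0.0963]
ee_rot: [-0.706, 0.707, 0.033, -0.032]
force: [-0.1, 0.8, -1.2]
grip_width: 0.0163
```

```bash
cat > st.py <<'E'
from h import *
np.set_printoptions(suppress=True,precision=4)
s=sensors.get_state();p=s['ee_pos'];C=np.array([.5643,-.0693]);b=np.array([np.cos(np.radians(95.3)),np.sin(np.radians(95.3))])
d=p[:2]-C;x=rot(s['ee_rot']).apply([0,0,1]);y=rot(s['ee_rot']).apply([0,1,0])
print('t',round(s['time_s'],2),'s',(d@b*1000).round(1),'v',((-b[1]*d[0]+b[0]*d[1])*1000).round(2),'z',p[2].round(4),'yaw',np.degrees(np.arctan2(x[1],x[0])).round(2),'pitch z',np.degrees(x[2]).round(2),'F',np.round(s['force'],1),'M',np.round(s['moment'],2),'w',round(s['grip_width'],4))
E
python3 st.py
```

```text
t 5.43 s -187.8 v -1.42 z 0.0963 yaw 95.23 pitch z -0.09 F [-0.1  0.8 -1.2] M [-0.02 -0.07  0.01] w 0.0163
```

>>> send_rows --grip '[1, 1, 1, 1, 1]' --dp '[[-0.05, 0.05, 0.3], [-0.05, 0.05, 0.3], [0, 0, 0.3], [0, 0, 0.3], [0, 0, 0.3]]' --twist '[[0, 0, 0], [0, 0, 0], [0, 0, 0], [0, 0, 0], [0, 0, 0]]'

```text
time_s: 5.85
ee_pos: [0.5807, -0.2415, 0.0952]
ee_rot: [-0.706, 0.707, 0.033, -0.031]
force: [-0.5, -0.7, -1.6]
grip_width: 0.0161
```

>>> send_rows --grip '[1, 1, 1, 1, 1]' --dp '[[0, 0, 0.3], [0, 0, 0.3], [0, 0, 0.3], [0, 0, 0.3], [0, 0, 0.3]]' --twist '[[0, 0, 0], [0, 0, 0], [0, 0, 0], [0, 0, 0], [0, 0, 0]]'

```text
time_s: 6.27
ee_pos: [0.5795, -0.2324, 0.0959]
ee_rot: [-0.703, 0.709, 0.032, -0.03]
force: [0.5, -14.1, -2.1]
grip_width: 0.0157
```

>>> send_rows --grip '[1, 1, 1, 1, 1]' --dp '[[0, 0, 0.3], [0, 0, 0.3], [0, 0, 0.3], [0, 0, 0.3], [0, 0, 0.3]]' --twist '[[0, 0, 0], [0, 0, 0], [0, 0, 0], [0, 0, 0], [0, 0, 0]]'

```text
time_s: 6.68
ee_pos: [0.5781, -0.2184, 0.096]
ee_rot: [-0.703, 0.71, 0.032, -0.029]
force: [0.8, -13.1, -1.2]
grip_width: 0.016
```

```bash
python3 st.py
```

```text
t 6.68 s -149.7 v 0.01 z 0.096 yaw 94.95 pitch z -0.52 F [  0.8 -13.1  -1.2] M [-2.76 -0.25  0.05] w 0.016
```

The core is sliding at about 13 N, so I continue steadily.

>>> send_rows --grip '[1, 1, 1, 1, 1]' --dp '[[0, 0, 0.3], [0, 0, 0.3], [0, 0, 0.3], [0, 0, 0.3], [0, 0, 0.3]]' --twist '[[0, -0.1, 0], [0, 0, 0], [0, 0, 0], [0, 0, 0], [0, 0, 0]]'

```text
time_s: 7.1
ee_pos: [0.5769, -0.2033, 0.0959]
ee_rot: [-0.703, 0.71, 0.032, -0.03]
force: [1.7, -13.6, -1.8]
grip_width: 0.0161
```

>>> send_rows --grip '[1, 1, 1, 1, 1]' --dp '[[0, 0, 0.3], [0, 0, 0.3], [0, 0, 0.3], [0, 0, 0.3], [0, 0, 0.3]]' --twist '[[0, 0, 0], [0, 0, 0], [0, 0, 0], [0, 0, 0], [0, 0, 0]]'

```text
time_s: 7.52
ee_pos: [0.5754, -0.1883, 0.0958]
ee_rot: [-0.703, 0.709, 0.032, -0.03]
force: [2.1, -13.1, -2.6]
grip_width: 0.0164
```

>>> send_rows --grip '[1, 1, 1, 1, 1]' --dp '[[0, 0, 0.3], [0, 0, 0.3], [0, 0, 0.3], [0, 0, 0.3], [0, 0, 0.3]]' --twist '[[0, 0, 0], [0, 0, 0], [0, 0, 0], [0, 0, 0], [0, 0, 0]]'

```text
time_s: 7.93
ee_pos: [0.5741, -0.1732, 0.0957]
ee_rot: [-0.703, 0.709, 0.032, -0.03]
force: [1.7, -13.1, -1.6]
grip_width: 0.016
```

```bash
python3 st.py
```

```text
t 7.93 s -104.4 v -0.12 z 0.0957 yaw 95.04 pitch z -0.49 F [  1.7 -13.1  -1.6] M [-2.69 -0.25 -0.03] w 0.016
```

>>> send_rows --grip '[1, 1, 1, 1, 1]' --dp '[[0, 0, 0.3], [0, 0, 0.3], [0, 0, 0.1], [0, 0, -0.3], [0, 0, -0.3]]' --twist '[[0, 0, 0], [0, 0, 0], [0, 0, 0], [0, 0, 0], [0, 0, 0]]'

```text
time_s: 8.35
ee_pos: [0.5738, -0.1663, 0.0953]
ee_rot: [-0.706, 0.707, 0.033, -0.032]
force: [-0.3, 0.2, -0.9]
grip_width: 0.0158
```

>>> send_rows --grip '[2.2, 3, 4, 4, 4]' --dp '[[0, 0.1, 0], [0, 0.2, 0], [0, 0, 0], [0, 0, 0], [0, 0, 0]]' --twist '[[0, 0, 0], [0, 0, 0], [0, 0, 0], [0, 0, 0], [0, 0, 0]]'

```text
time_s: 8.77
ee_pos: [0.5738, -0.1657, 0.0921]
ee_rot: [-0.706, 0.707, 0.034, -0.032]
force: [-0.9, -0.3, 0.1]
grip_width: 0.04
```

```bash
python3 st.py
python3 - <<'E'
from h import *
np.set_printoptions(suppress=True,precision=4)
s=sensors.get_state();C=np.array([.5643,-.0693]);b=np.array([np.cos(np.radians(95.3)),np.sin(np.radians(95.3))])
for n in ('top','scene'):
    c=cap(n,n+'5');P=cloud(c).reshape(-1,3);d=P[:,:2]-C;u=d@b;v=-b[1]*d[:,0]+b[0]*d[:,1]
    m=(abs(v)<.014)&(u<-.08)&(u>-.2)&(P[:,2]>.07)&(P[:,2]<.13)
    Q=np.c_[u,v,P[:,2]][m]
    for a in np.arange(-.2,-.08,.01):
        k=(Q[:,0]>=a)&(Q[:,0]<a+.01)
        if k.sum()>2: print(n,round(a,3),k.sum(),'v',np.median(Q[k,1]).round(4),'ztop',np.percentile(Q[k,2],90).round(4))
E
```

```text
t 8.77 s -96.9 v -0.57 z 0.0921 yaw 95.34 pitch z -0.09 F [-0.9 -0.3  0.1] M [-0.01  0.    0.  ] w 0.04
scene -0.17 21 v -0.0046 ztop 0.1185
scene -0.16 44 v -0.0059 ztop 0.1204
scene -0.15 43 v -0.006 ztop 0.1201
scene -0.14 43 v -0.005 ztop 0.12
scene -0.13 12 v -0.0067 ztop 0.1196
scene -0.09 44 v -0.0052 ztop 0.1199
```

The rod rests level in the tube with its tail at about -165 mm. I regrip near the tail.

>>> send_rows --grip '[4, 4, 4, 4, 3]' --dp '[[0, 0, -1.5], [0, 0, -2], [0, 0, -1.5], [0, 0, -0.2], [0, 0, 0]]' --twist '[[0, 0, 0], [0, 0, 0], [0, 0, 0], [0, 0, 0], [0, 0, 0]]'

```text
time_s: 9.28
ee_pos: [0.5783, -0.2192, 0.092]
ee_rot: [-0.706, 0.707, 0.032, -0.031]
force: [-0.5, -0.7, 0.0]
grip_width: 0.0307
```

>>> send_rows --grip '[2.3, 1.5, 1, 1, 1]' --dp '[[0, 0, 0], [0, 0, 0], [0, 0, 0], [0, 0, 0], [0, 0, 0]]' --twist '[[0, 0, 0], [0, 0, 0], [0, 0, 0], [0, 0, 0], [0, 0, 0]]'

```text
time_s: 9.7
ee_pos: [0.5786, -0.2168, 0.0922]
ee_rot: [-0.706, 0.707, 0.034, -0.033]
force: [-1.0, 1.4, 0.9]
grip_width: 0.0163
```

```bash
python3 st.py
```

```text
t 9.7 s -148.2 v -0.62 z 0.0922 yaw 95.38 pitch z -0.06 F [-1.   1.4  0.9] M [0.27 0.01 0.02] w 0.0163
```

>>> send_rows --grip '[1, 1, 1, 1, 1]' --dp '[[0, -0.05, 0.3], [0, -0.05, 0.3], [0, 0, 0.3], [0, 0, 0.3], [0, 0, 0.3]]' --twist '[[0, 0, 0], [0, 0, 0], [0, 0, 0], [0, 0, 0], [0, 0, 0]]'

```text
time_s: 10.12
ee_pos: [0.5771, -0.2073, 0.0936]
ee_rot: [-0.704, 0.709, 0.033, -0.031]
force: [0.7, -9.0, -1.3]
grip_width: 0.0165
```

>>> send_rows --grip '[1, 1, 1, 1, 1]' --dp '[[0, 0, 0.3], [0, 0, 0.3], [0, 0, 0.3], [0, 0, 0.3], [0, 0, 0.3]]' --twist '[[0, 0, 0], [0, 0, 0], [0, 0, 0], [0, 0, 0], [0, 0, 0]]'

```text
time_s: 10.53
ee_pos: [0.5757, -0.191, 0.0934]
ee_rot: [-0.705, 0.708, 0.033, -0.031]
force: [0.4, -6.4, -1.0]
grip_width: 0.0164
```

>>> send_rows --grip '[1, 1]' --dp '[[0, 0, 0.3], [0, 0, 0.3]]' --twist '[[0, 0, 0], [0, 0, 0]]'

```text
time_s: 10.7
ee_pos: [0.5751, -0.1843, 0.0933]
ee_rot: [-0.705, 0.708, 0.033, -0.031]
force: [-0.1, -5.1, -0.8]
grip_width: 0.0165
```

```bash
python3 st.py
```

```text
t 10.7 s -115.5 v -0.11 z 0.0933 yaw 95.21 pitch z -0.26 F [-0.1 -5.1 -0.8] M [-0.95 -0.11  0.01] w 0.0165
```

>>> send_rows --grip '[1, 1, 1]' --dp '[[0, 0, 0.2], [0, 0, 0.2], [0, 0, 0.2]]' --twist '[[0, 0, 0], [0, 0, 0], [0, 0, 0]]'

```text
time_s: 10.95
ee_pos: [0.5745, -0.1753, 0.093]
ee_rot: [-0.706, 0.707, 0.034, -0.032]
force: [-0.5, -0.9, -1.1]
grip_width: 0.016
```

>>> send_rows --grip '[1, 1, 1]' --dp '[[0, 0, 0.2], [0, 0, 0.1], [0, 0, 0]]' --twist '[[0, 0, 0], [0, 0, 0], [0, 0, 0]]'

```text
time_s: 11.2
ee_pos: [0.5743, -0.1723, 0.0931]
ee_rot: [-0.706, 0.707, 0.034, -0.032]
force: [0.9, -0.1, -1.6]
grip_width: 0.0159
```

```bash
python3 st.py
python3 - <<'E'
from h import *
a=cap('top')['frame'][195:265,235:385];b=cap('scene')['frame'][200:285,170:340]
a=cv2.resize(a,(600,280),interpolation=cv2.INTER_CUBIC);b=cv2.resize(b,(600,300),interpolation=cv2.INTER_CUBIC)
cv2.imwrite('pics/slug.png',np.vstack([a,b])[:,:,::-1])
E
```

```text
t 11.2 s -103.5 v -0.49 z 0.0931 yaw 95.36 pitch z -0.07 F [ 0.9 -0.1 -1.6] M [0.05 0.01 0.07] w 0.0159
```

View pics/slug.png

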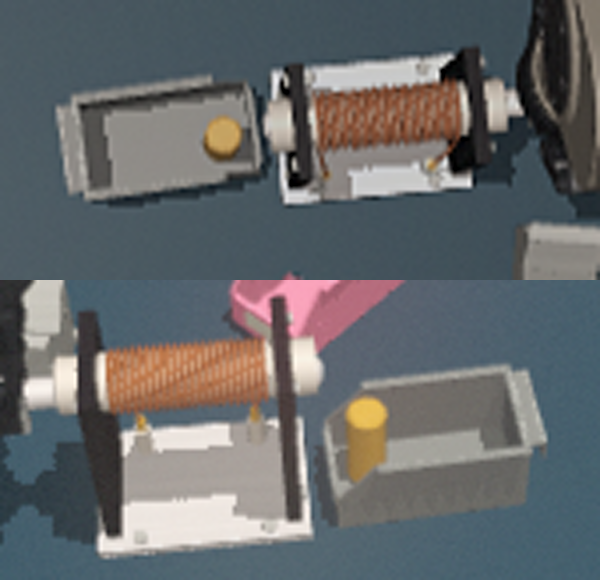

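The core dropped into the grey bin. It stands upright near the bin's front, at (222,137) in the top view and (366,440) in the scene view. The rod shows at the tube's near end. I release the rod and go above the bin.

>>> send_rows --grip '[1, 1.9, 2.6, 4, 5]' --dp '[[0, 0.2, 0], [0, 0, 0], [0, 0, 0], [0, 0, 0], [0, 0, 0]]' --twist '[[0, 0, 0], [0, 0, 0], [0, 0, 0], [0, 0, 0], [0, 0, 0]]'

```text
time_s: 11.72
ee_pos: [0.5744, -0.1733, 0.0911]
ee_rot: [-0.706, 0.707, 0.033, -0.032]
force: [-0.1, -0.1, 0.4]
grip_width: 0.0489
```

>>> send_rows --grip '[5, 5, 5, 5, 5]' --dp '[[0, -1, 0], [0, -3, 0], [0, -4, 0], [0, -4, 0], [0, -4, 0]]' --twist '[[0, 0, 0], [0, 0, 0], [0, 0, 0], [0, 0, 0], [0, 0, 0]]'

```text
time_s: 12.13
ee_pos: [0.5737, -0.1726, 0.2536]
ee_rot: [-0.706, 0.707, 0.034, -0.032]
force: [0.9, 0.4, 0.5]
grip_width: 0.0497
```

>>> send_rows --grip '[8.5, 8.5, 8.5, 8.5, 8.5]' --dp '[[0, 0, 2], [0, 0, 4], [0, 0, 4], [0, 0, 4], [0, 0, 4]]' --twist '[[0, 0, 0], [0, 0, 0], [0, -1, 0], [0, -1, 0], [0, -0.5, 0]]'

```text
time_s: 12.55
ee_pos: [0.555, 0.0078, 0.2519]
ee_rot: [-0.705, 0.706, 0.049, -0.047]
force: [0.7, 1.4, 1.2]
grip_width: 0.0846
```

>>> send_rows --grip '[8.5, 8.5, 8.5]' --dp '[[0, 0, 3.5], [0, 0, 2], [0, 0, 0]]' --twist '[[0, 0, 0], [0, 0, 0], [0, 0, 0]]'

```text
time_s: 12.8
ee_pos: [0.5467, 0.0673, 0.252]
ee_rot: [0.706, -0.705, -0.052, 0.05]
force: [0.4, 0.8, 1.1]
grip_width: 0.0849
```

Run:
```python
from h import *
np.set_printoptions(suppress=True,precision=4)
go(.555,.07,.22,7.8,q=1)
c=cap('wrist');P=cloud(c).reshape(-1,3);P=P[~np.isnan(P[:,0])]
m=(P[:,2]>.052)&(P[:,2]<.068)&(P[:,1]>0)&(P[:,0]>.49)&(P[:,0]<.63)&(P[:,1]<.18);Q=P[m]
r=cv2.minAreaRect((Q[:,:2]*1000).astype(np.float32));print(r,m.sum(),np.median(Q[:,2]))
f=c['frame'];cv2.imwrite('pics/w6.png',f[:,:,::-1])
```

```text
t 12.8 pos [0.5467 0.0673 0.252 ] yaw 8.32 F [0.4 0.8 1.1] w 0.0849
n 1 twist/row [-0.04  0.52  0.18] total [-0.04  0.52  0.18]
d world cm [ 0.83  0.27 -3.2 ] tool-now [0.85 3.2  0.15] tool-target [0.86 3.2  0.16]
((553.1865844726562, 81.9743423461914), (71.18650817871094, 118.73563385009766), 8.403509140014648) 2477 0.059617152526730666
```

View pics/w6.png

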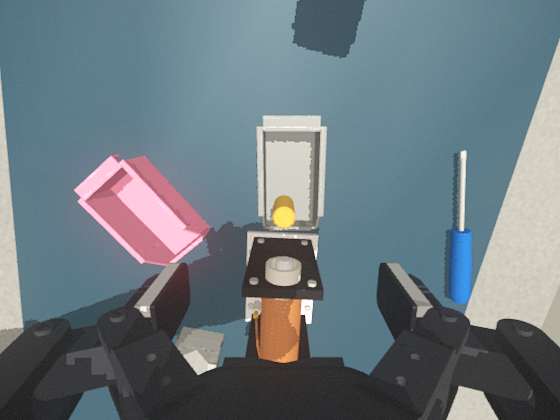

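The wrist view shows the grey bin at (291,175) with its lip at (292,121). The core stands in the front at (284,213), near the low front wall. The coil cheek is at (283,265), the pink bin at (140,210) and the screwdriver at (461,225).

Run:
```python
from h import *
np.set_printoptions(suppress=True,precision=4)
c=load('wrist');W=cloud(c);f=c['frame'].astype(int)
print(c['xyz'])
P=W.reshape(-1,3);C=f.reshape(-1,3)
col=(C[:,0]-C[:,2]>40)
best=None
m=(P[:,2]>.055)&(P[:,2]<.066)&(P[:,1]>.03)&(P[:,0]>.49)&(P[:,0]<.63)&(P[:,1]<.18)&~col
Q=P[m]
for yaw in np.arange(95,101,.25):
    b=np.array([np.cos(np.radians(yaw)),np.sin(np.radians(yaw))]);n=np.array([-b[1],b[0]])
    d=Q[:,:2]-[.555,.07];u=d@b;v=d@n
    k=(u>-.03)&(u<.055)
    L=v[k&(v>0)];Rr=v[k&(v<0)]
    sc=L.std()+Rr.std()
    if best is None or sc<best[0]: best=(sc,yaw,L.mean(),Rr.mean(),np.percentile(u,99.5),np.percentile(u,1),np.percentile(v[k],[1,99]))
print(best,m.sum(),np.median(Q[:,2]))
yaw=best[1];b=np.array([np.cos(np.radians(yaw)),np.sin(np.radians(yaw))]);n=np.array([-b[1],b[0]])
d=P[:,:2]-[.555,.07];u=d@b;v=d@n
# back wall rim/lip hist
k=(abs(v)<.025)&(u>.03)&(u<.09)&(P[:,2]>.05);h=np.histogram(u[k],np.arange(.04,.08,.002));print(h[0]);print(u[k].max())
k=(abs(v)<.025)&(u>-.09)&(u<-.03)&(P[:,2]>.025)&(P[:,2]<.036)&~col;print('front',u[k].min(),u[k].max() if k.any() else 0,k.sum())
k=col&(P[:,2]>.05)&(u>-.08)&(u<.06)&(abs(v)<.03);print('slug top',u[k].mean(),v[k].mean(),np.median(P[k][:,2]),k.sum())
```

```text
[0.5366 0.1354 0.3941]
(np.float64(0.0036435918235701616), np.float64(98.25), np.float64(0.03237711544610767), np.float64(-0.032177499399208435), np.float64(0.07150352374362771), np.float64(-0.032734132469977875), array([-0.0353,  0.0354])) 1995 0.05945773475142635
[ 0  0  0  0  0  0  0  0 91 98 97 98 98 98 98 97  0  0  0]
0.07153615649325978
front -0.08103802735468757 -0.0309948714869467 327
slug top -0.033068809970693246 0.0076331862160131875 0.06220770942829265 442
```

>>> send_rows --grip '[8.5, 8.5, 8.5, 8.5, 8.5]' --dp '[[0.43, 1.5, 0.11], [0.43, 3.0, 0.11], [0, 3.5, 0], [0, 3.5, 0], [0, 3, 0]]' --twist '[[0, 0, 0], [0, 0, 0], [0, 0, 0], [0, 0, 0], [0, 0, 0]]'

```text
time_s: 13.27
ee_pos: [0.5563, 0.0616, 0.1041]
ee_rot: [-0.705, 0.707, 0.048, -0.047]
force: [-0.4, -0.3, -0.4]
grip_width: 0.0846
```

Run:
```python
from h import *
np.set_printoptions(suppress=True,precision=4)
go(.5549,.0707,.022,8.25,q=1)
```

```text
t 13.27 pos [0.5563 0.0616 0.1041] yaw 7.68 F [-0.4 -0.3 -0.4] w 0.0846
n 3 twist/row [ 0.06 -0.19  0.02] total [ 0.17 -0.57  0.07]
d world cm [-0.14  0.91 -8.21] tool-now [-0.03  8.21  0.94] tool-target [-0.01  8.21  0.92]
```

>>> send_rows --grip '[8.5, 8.5, 8.5, 8.5, 8.5]' --dp '[[0, 2, 0.3], [0, 1.5, 0], [0, 0.5, 0], [0, 0, 0], [0, 0, 0]]' --twist '[[0, 0, 0], [0, 0, 0], [0, 0, 0], [0, 0, 0], [0, 0, 0]]'

```text
time_s: 13.68
ee_pos: [0.5567, 0.0658, 0.0664]
ee_rot: [-0.705, 0.706, 0.049, -0.047]
force: [0.9, 0.6, 0.1]
grip_width: 0.0849
```

Run:
```python
from h import *
np.set_printoptions(suppress=True,precision=4)
go(.5549,.0707,.022,8.25,q=1)
```

```text
t 13.68 pos [0.5567 0.0658 0.0664] yaw 7.75 F [0.9 0.6 0.1] w 0.0849
n 2 twist/row [ 0.06 -0.25  0.07] total [ 0.13 -0.5   0.14]
d world cm [-0.18  0.49 -4.44] tool-now [-0.12  4.44  0.52] tool-target [-0.11  4.44  0.51]
```

>>> send_rows --grip '[8.5, 8.5, 8.5, 8.5, 8.5]' --dp '[[-0.1, 0.5, 0.5], [0, 1.2, 0], [0, 1.5, 0], [0, 1.0, 0], [0, 0.2, 0]]' --twist '[[0.1, -0.5, 0.1], [0, 0, 0], [0, 0, 0], [0, 0, 0], [0, 0, 0]]'

```text
time_s: 14.1
ee_pos: [0.5531, 0.0712, 0.0199]
ee_rot: [-0.705, 0.705, 0.05, -0.052]
force: [-0.4, -0.0, -0.3]
grip_width: 0.0849
```

>>> send_rows --grip '[8.5, 7.8, 7.4, 7.0, 6.6]' --dp '[[0, 0, 0], [0, 0, 0], [0, 0, 0], [0, 0, 0], [0, 0, 0]]' --twist '[[0, 0, 0], [0, 0, 0], [0, 0, 0], [0, 0, 0], [0, 0, 0]]'

```text
time_s: 14.52
ee_pos: [0.5548, 0.0715, 0.0222]
ee_rot: [-0.705, 0.705, 0.052, -0.051]
force: [-0.3, 0.4, -0.1]
grip_width: 0.0661
```

Run:
```python
from h import *
np.set_printoptions(suppress=True,precision=4)
go(.5549,.0707,.022,8.25,q=1)
```

```text
t 14.52 pos [0.5548 0.0715 0.0222] yaw 8.31 F [-0.3  0.4 -0.1] w 0.0661
n 1 twist/row [0.01 0.06 0.05] total [0.01 0.06 0.05]
d world cm [ 0.01 -0.08 -0.02] tool-now [ 0.    0.02 -0.08] tool-target [ 0.    0.02 -0.08]
```

>>> send_rows --grip '[6.3, 6.0, 5.7, 5.5, 5.5]' --dp '[[0, 0, 0], [0, 0, 0], [0, 0, 0], [0, 0, 0], [0, 0, 0]]' --twist '[[0, 0, 0], [0, 0, 0], [0, 0, 0], [0, 0, 0], [0, 0, 0]]'

```text
time_s: 14.93
ee_pos: [0.5549, 0.0715, 0.0225]
ee_rot: [-0.705, 0.705, 0.052, -0.051]
force: [0.1, -0.0, 5.5]
grip_width: 0.0633
```

>>> send_rows --grip '[5.5, 5.5, 5.5, 5.5, 5.5]' --dp '[[0, 0, 0], [0, 0, 0], [0, -0.4, 0], [0, -0.6, 0], [0, -0.6, 0]]' --twist '[[0, 0, 0], [0, 0, 0], [0, 0, 0], [0, 0, 0], [0, 0, 0]]'

```text
time_s: 15.35
ee_pos: [0.5539, 0.0713, 0.0379]
ee_rot: [-0.705, 0.705, 0.051, -0.052]
force: [-0.2, -0.3, -2.5]
grip_width: 0.0632
```

>>> send_rows --grip '[5.5, 5.5, 5.5, 5.5, 5.5]' --dp '[[0, -0.4, 0], [0, -0.8, 0], [0, -0.8, 0], [0, -0.4, 0], [0, 0, 0]]' --twist '[[0, 0, 0], [0, 0, 0], [0, 0, 0], [0, 0, 0], [0, 0, 0]]'

```text
time_s: 15.77
ee_pos: [0.5552, 0.0716, 0.0631]
ee_rot: [0.705, -0.705, -0.052, 0.05]
force: [-0.8, -0.4, -2.4]
grip_width: 0.0631
```

Run:
```python
from h import *
np.set_printoptions(suppress=True,precision=4)
go(.5549,.0707,.2,8.25,q=1)
a=cap('wrist')['frame'];cv2.imwrite('pics/w7.png',a[:,:,::-1])
b=cap('scene')['frame'][150:290,200:480];b=cv2.resize(b,(560,280),interpolation=cv2.INTER_CUBIC)
cv2.imwrite('pics/w7.png',np.vstack([a[:300],b])[:,:,::-1])
```

```text
t 15.77 pos [0.5552 0.0716 0.0631] yaw 8.31 F [-0.8 -0.4 -2.4] w 0.0631
n 4 twist/row [0.   0.01 0.03] total [0.01 0.06 0.13]
d world cm [-0.03 -0.09 13.69] tool-now [ -0.02 -13.69  -0.09] tool-target [ -0.05 -13.69  -0.09]
```

View pics/w7.png

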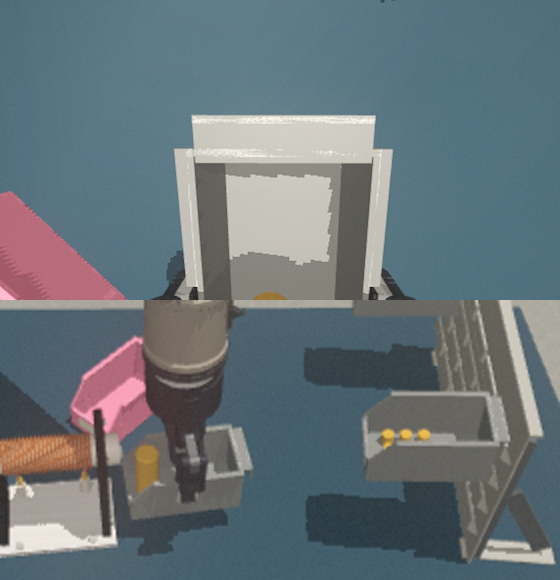

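The wrist view shows the bin held squarely, with its lip at (284,130). In the scene crop the core stands in it at (147,467). I lift, turn to the panel's heading and travel gently.

>>> send_rows --grip '[5.5, 5.5, 5.5, 5.5, 5.5]' --dp '[[0, -0.5, 0], [0, -1, 0], [0, -1.5, 0], [0, -2, 0], [0, -2, 0]]' --twist '[[0, 0.5, 0], [0, 1.3, 0], [0, 2, 0], [0, 2.2, 0], [0, 2.2, 0]]'

```text
time_s: 16.28
ee_pos: [0.5539, 0.0716, 0.1327]
ee_rot: [0.707, -0.707, 0.001, 0.0]
force: [-0.1, 0.1, -2.0]
grip_width: 0.063
```

>>> send_rows --grip '[5.5, 5.5, 5.5, 5.5, 5.5]' --dp '[[0, -2, 0], [0, -1.4, 0], [0, -0.7, 0], [0, -0.1, 0], [0, 0, 0]]' --twist '[[0, 2.2, 0], [0, 2, 0], [0, 1.3, 0], [0, 0.6, 0], [0, 0, 0]]'

```text
time_s: 16.7
ee_pos: [0.5542, 0.0715, 0.1738]
ee_rot: [-0.706, 0.706, -0.037, 0.037]
force: [0.5, -0.3, -3.4]
grip_width: 0.0632
```

>>> send_rows --grip '[5.5, 5.5, 5.5, 5.5, 5.5]' --dp '[[-0.34, 0, 0.37], [-0.68, 0, 0.73], [-1.0, 0, 1.1], [-1.4, 0, 1.4], [-1.5, 0, 1.6]]' --twist '[[0, 0, 0], [0, 0, 0], [0, 0, 0], [0, 0, 0], [0, 0, 0]]'

```text
time_s: 17.12
ee_pos: [0.5094, 0.1289, 0.1726]
ee_rot: [-0.706, 0.706, -0.038, 0.036]
force: [0.2, 0.2, -3.2]
grip_width: 0.0634
```

>>> send_rows --grip '[5.5, 5.5, 5.5, 5.5, 5.5]' --dp '[[-1.6, 0, 1.7], [-1.6, 0, 1.7], [-1.5, 0, 1.6], [-1.3, 0, 1.4], [-1.0, 0, 1.1]]' --twist '[[0, 0, 0], [0, 0, 0], [0, 0, 0], [0, 0, 0], [0, 0, 0]]'

```text
time_s: 17.53
ee_pos: [0.4464, 0.2122, 0.1729]
ee_rot: [-0.706, 0.706, -0.037, 0.035]
force: [0.2, -0.2, -3.6]
grip_width: 0.063
```

>>> send_rows --grip '[5.5, 5.5, 5.5, 5.5]' --dp '[[-0.7, 0, 0.7], [-0.3, 0, 0.3], [0, 0, 0], [0, 0, 0]]' --twist '[[0, 0, 0], [0, 0, 0], [0, 0, 0], [0, 0, 0]]'

```text
time_s: 17.87
ee_pos: [0.4403, 0.2206, 0.1734]
ee_rot: [-0.706, 0.706, -0.037, 0.037]
force: [0.2, -1.2, -2.8]
grip_width: 0.0631
```

```bash
cat > pan.py <<'E'
from h import *
np.set_printoptions(suppress=True,precision=4)
go(.4413,.222,.175,-6,q=1)
yaw=84.0;b=np.array([np.cos(np.radians(yaw)),np.sin(np.radians(yaw))]);n=np.array([-b[1],b[0]]);O=np.array([.4595,.394])
for nm in ('wrist','top','scene'):
    c=cap(nm);W=cloud(c);P=W.reshape(-1,3);C=c['frame'].reshape(-1,3).astype(int)
    d=P[:,:2]-O;u=d@b;v=d@n
    print(nm)
    k=(P[:,2]>.2)&(P[:,2]<.23)&(u>-.02)&(u<.05)&(abs(v)<.2)
    if k.sum()>50: print('  panel top: v',np.percentile(v[k],[.5,99.5]),'u',np.percentile(u[k],[1,50,99]),'z',np.percentile(P[k][:,2],98),k.sum(), 'slope deg',np.degrees(np.polyfit(v[k],u[k],1)[0]))
    for v0 in (-.06,-.03,0,.03,.06):
        k=(abs(v-v0)<.012)&(u>-.03)&(u<.03)&(P[:,2]>.12)&(P[:,2]<.225)
        if k.sum()>5:
            r=''
            for z0 in (.15,.165,.175,.182,.186,.19,.196,.205):
                kk=k&(P[:,2]>z0)&(P[:,2]<z0+.005)
                if kk.sum(): r+=f' {z0}:[{u[kk].min()*1e3:.1f},{np.median(u[kk])*1e3:.1f},{u[kk].max()*1e3:.1f}]{kk.sum()}'
            print('  v',v0,r)
    for sg in (1,-1):
        k=(v*sg>.06)&(v*sg<.17)&(u>-.14)&(u<-.01)&(P[:,2]>.17)&(P[:,2]<.2)
        if k.sum()>20: print('  bin',sg,'v',np.percentile(v[k],[1,99]),'u',np.percentile(u[k],[1,99]),k.sum())
E
python3 pan.py
```

```text
t 17.87 pos [0.4403 0.2206 0.1734] yaw -6.0 F [ 0.2 -1.2 -2.8] w 0.0631
n 1 twist/row [ 0.04 -0.   -0.02] total [ 0.04 -0.   -0.02]
d world cm [0.1  0.14 0.16] tool-now [ 0.09 -0.16  0.15] tool-target [ 0.09 -0.16  0.15]
wrist
  bin 1 v [0.0819 0.0887] u [-0.1104 -0.0615] 3651
  bin -1 v [-0.0992 -0.0922] u [-0.1102 -0.0614] 3987
top
  panel top: v [-0.168  0.168] u [0.0092 0.0139 0.0229] z 0.22301302929385236 1041 slope deg 0.03833496506808093
  v -0.06  0.15:[-1.4,-1.2,-1.0]2 0.165:[6.8,8.2,10.9]6 0.175:[-1.9,10.1,11.5]12 0.182:[-2.7,1.0,10.3]8 0.186:[-2.3,-0.1,11.0]13 0.19:[-3.1,9.0,11.3]12 0.196:[10.1,10.7,11.0]7 0.205:[9.9,10.7,11.0]3
  v -0.03  0.15:[-1.0,10.7,12.3]5 0.165:[4.5,8.9,11.2]8 0.175:[-2.7,-1.1,9.9]8 0.182:[-2.0,9.3,10.6]11 0.186:[-2.0,9.7,11.3]11 0.19:[-2.0,9.7,10.6]5 0.196:[9.5,10.4,11.2]7 0.205:[9.4,10.5,12.0]10
  v 0  0.15:[-3.2,-2.1,0.0]4 0.165:[-1.6,9.0,11.4]12 0.175:[-2.8,-1.1,10.9]8 0.182:[-2.9,4.2,10.9]10 0.186:[-2.6,-0.2,10.9]17 0.19:[-3.1,4.7,10.8]12 0.196:[8.8,10.7,11.2]5 0.205:[9.7,10.1,10.3]4
  v 0.03  0.15:[-2.2,4.7,11.3]4 0.165:[-1.6,9.9,12.3]16 0.175
[... 882 characters left out ...]
,8.2,9.0]10 0.205:[7.8,8.7,9.0]9
  v 0  0.15:[-4.3,-4.1,-3.6]3 0.165:[7.8,8.3,9.0]7 0.175:[-4.3,-3.4,8.8]16 0.182:[-4.6,-3.3,8.6]15 0.186:[-4.8,-1.8,9.2]23 0.19:[-4.4,8.2,9.3]12 0.196:[7.7,8.5,9.4]6 0.205:[8.2,8.6,9.6]9
  v 0.03  0.15:[-3.7,-2.9,-2.0]2 0.165:[-0.2,8.4,9.0]6 0.175:[-4.6,2.7,9.8]12 0.182:[-4.3,8.1,8.7]15 0.186:[-4.2,8.1,9.1]15 0.19:[-4.5,8.2,8.9]10 0.196:[7.6,8.2,8.8]8 0.205:[8.5,8.8,9.1]5
  v 0.06  0.15:[-5.3,-3.1,-2.2]5 0.165:[3.6,8.8,9.8]7 0.175:[-4.9,-3.9,8.8]13 0.182:[-5.0,-3.5,9.1]16 0.186:[-4.3,-2.1,9.1]16 0.19:[-4.5,8.2,8.9]11 0.196:[7.5,8.2,8.9]7 0.205:[8.1,8.7,9.2]8
  bin 1 v [0.0816 0.1532] u [-0.1086 -0.0103] 630
  bin -1 v [-0.1646 -0.0935] u [-0.1094 -0.0104] 815
```

>>> send_rows --grip '[5.5, 5.5, 5.5, 5.5, 5.5]' --dp '[[0.1, -0.2, 0.5], [0.1, -0.2, 1.0], [0, 0, 1.3], [0, 0, 1.3], [0, 0, 1.3]]' --twist '[[0, 0, 0], [0, 0, 0], [0, 0, 0], [0, 0, 0], [0, 0, 0]]'

```text
time_s: 18.43
ee_pos: [0.4481, 0.2763, 0.1779]
ee_rot: [0.706, -0.706, 0.037, -0.037]
force: [0.6, -0.2, -2.9]
grip_width: 0.0632
```

>>> send_rows --grip '[5.5, 5.5, 5.5, 5.5, 5.5]' --dp '[[0, 0, 1.0], [0, 0, 0.8], [0, 0, 0.4], [0, 0, 0.2], [0, 0, 0]]' --twist '[[0, 0, 0], [0, 0, 0], [0, 0, 0], [0, 0, 0], [0, 0, 0]]'

```text
time_s: 18.85
ee_pos: [0.4502, 0.2987, 0.1775]
ee_rot: [-0.706, 0.706, -0.037, 0.037]
force: [0.6, 0.8, -2.4]
grip_width: 0.0632
```

```bash
python3 pan.py | head -16
python3 - <<'E'
from h import *
np.set_printoptions(suppress=True,precision=4)
s=sensors.get_state();p=s['ee_pos'];T=rot(s['ee_rot'])
c=load('wrist');W=cloud(c);P=T.inv().apply(W.reshape(-1,3)-p)*1000  # tool frame: x lateral,y down,z fwd
k=(P[:,1]<0)&(P[:,1]>-60)&(abs(P[:,0])<45)&(P[:,2]>20)&(P[:,2]<90)
# lip height profile along z in centre
for z0 in np.arange(40,130,2):
    kk=(abs(P[:,0])<15)&(P[:,2]>=z0)&(P[:,2]<z0+2)&(P[:,1]>-70)
    if kk.sum(): print(z0,'up',np.percentile(-P[kk,1],[5,50,95]).round(1),kk.sum())
k=(P[:,1]<-30)&(P[:,1]>-50)&(P[:,2]>60)&(P[:,2]<75);print('lip x',np.percentile(P[k,0],[1,99]))
cv2.imwrite('pics/w8.png',c['frame'][:,:,::-1])
E
```

```text
t 18.85 pos [0.4502 0.2987 0.1775] yaw -5.97 F [ 0.6  0.8 -2.4] w 0.0632
n 2 twist/row [ 0.01  0.02 -0.01] total [ 0.02  0.03 -0.02]
d world cm [-0.89 -7.67 -0.25] tool-now [-0.08  0.25 -7.73] tool-target [-0.08  0.25 -7.73]
wrist
  panel top: v [-0.0885  0.089 ] u [0.0081 0.0086 0.0091] z 0.20886053462804102 5308 slope deg -0.05898927440705483
  v -0.06  0.15:[-3.9,-2.5,-1.5]53 0.165:[-3.7,5.7,9.1]730 0.175:[-4.1,8.5,9.1]323 0.182:[-4.1,8.5,9.1]394 0.186:[-4.2,-2.1,9.3]868 0.19:[-4.1,8.6,9.2]387 0.196:[8.0,8.7,9.2]355 0.205:[8.0,8.6,9.3]335
  v -0.03  0.15:[-4.0,8.5,8.9]79 0.165:[-0.5,5.9,9.1]540 0.175:[-4.2,8.5,9.0]309 0.182:[-4.2,8.5,9.1]369 0.186:[-4.1,-1.7,9.1]630 0.19:[-4.1,8.6,9.2]357 0.196:[8.1,8.7,9.4]354 0.205:[7.9,8.6,9.1]331
  v 0  0.15:[-4.1,-3.1,-1.7]60 0.165:[2.5,5.7,9.0]754 0.175:[-4.3,8.4,9.1]327 0.182:[-4.2,8.4,9.1]399 0.186:[-4.2,-2.3,9.1]838 0.19:[-4.1,8.6,9.2]387 0.196:[8.1,8.6,9.3]357 0.205:[7.9,8.6,9.2]317
  v 0.03  0.15:[-4.1,8.4,8.8]84 0.165:[-2.7,5.8,9.0]542 0.175:[-4.1,8.5,9.0]306 0.182:[-4.1,8.5,9.1]365 0.186:[-4.2,-1.8,9.3]615 0.19:[-3.9,8.6,9.3]363 0.196
[... 760 characters left out ...]
0
60 up [35.9 36.9 37.9] 588
62 up [35.8 36.9 38. ] 568
64 up [35.9 36.9 38.1] 577
66 up [35.9 36.9 37.9] 635
68 up [35.9 36.9 38. ] 570
70 up [35.8 36.9 38. ] 465
74 up [-178.5 -177.4 -176.3] 62
76 up [-178.5 -177.6 -176.2] 61
78 up [-178.7 -177.6 -176.4] 62
80 up [-178.3 -177.4 -176.1] 72
82 up [-178.5 -177.5 -176.5] 83
84 up [-178.7 -177.3 -176.2] 62
86 up [-178.4 -177.5 -176.1] 63
88 up [-178.6 -177.5 -176.4] 63
90 up [-178.5 -177.4 -176.1] 93
92 up [-123.6  -27.    12.3] 1938
94 up [-177.4  -27.7   12.7] 655
96 up [-178.9 -177.2 -176.7] 32
98 up [-48.6  -9.2  -7.6] 190
100 up [-11.3 -10.1  -8.6] 288
102 up [-12.9 -11.6 -10.5] 296
104 up [-12.6  13.6  29.7] 3263
lip x [-29.1841  30.1148]
```

View pics/w8.png

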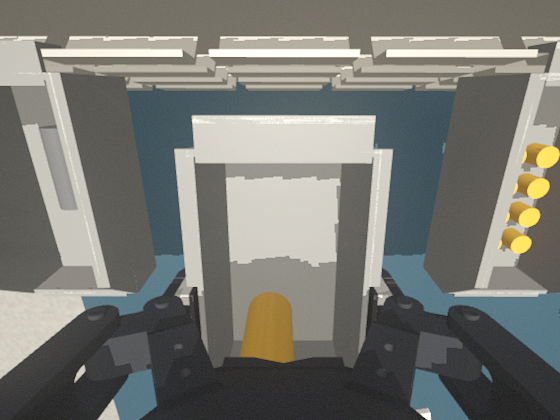

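The wrist view shows the bin lip (194–374, row 118) squarely in front of the middle louvre blade (210–360, row 53). The neighbour bins are clear to left and right, and the core still stands at (270,320). The blade lies 27.8 mm ahead of the slot middle. I measure the neighbours' droop so that I can tilt to it before releasing.

Run:
```python
from h import *
np.set_printoptions(suppress=True,precision=4)
yaw=84.0;b=np.array([np.cos(np.radians(yaw)),np.sin(np.radians(yaw))]);n=np.array([-b[1],b[0]]);O=np.array([.4595,.394])
for nm in ('wrist','scene'):
    P=cloud(load(nm)).reshape(-1,3);d=P[:,:2]-O;u=d@b;v=d@n
    for sg in (1,-1):
        k=(v*sg>.08)&(v*sg<.13)&(u>-.085)&(u<-.012)&(P[:,2]>.17)&(P[:,2]<.21)
        r=[]
        for a in np.arange(-.085,-.012,.005):
            kk=k&(u>=a)&(u<a+.005)
            if kk.sum()>3: r.append((a+.0025,np.percentile(P[kk,2],97)))
        r=np.array(r);print(nm,sg,'slope deg',np.degrees(np.polyfit(r[:,0],r[:,1],1)[0]),r[[0,-1]])
```

```text
wrist 1 slope deg 5.597973276760999 [[-0.0825  0.1853]
 [-0.0125  0.1922]]
wrist -1 slope deg 5.644240044147625 [[-0.0825  0.1851]
 [-0.0125  0.192 ]]
scene 1 slope deg 8.237442389069631 [[-0.0475  0.1875]
 [-0.0125  0.1925]]
scene -1 slope deg 5.589598645226885 [[-0.0825  0.1852]
 [-0.0125  0.1929]]
```

>>> send_rows --grip '[5.5, 5.5, 5.5, 5.5, 5.5]' --dp '[[0, 0, 0.3], [0, 0, 0.6], [0, 0, 0.8], [0, 0, 0.6], [0, 0, 0.3]]' --twist '[[0, 0, 0], [0, 0, 0], [0, 0, 0], [0, 0, 0], [0, 0, 0]]'

```text
time_s: 19.42
ee_pos: [0.4529, 0.3262, 0.1779]
ee_rot: [0.707, -0.706, 0.036, -0.036]
force: [-0.2, 1.1, -2.6]
grip_width: 0.0632
```

>>> send_rows --grip '[5.5, 5.5, 5.5]' --dp '[[0, 0, 0.2], [0, 0, 0], [0, 0, 0]]' --twist '[[0, 0, 0], [0, 0, 0], [0, 0, 0]]'

```text
time_s: 19.67
ee_pos: [0.4531, 0.3264, 0.1775]
ee_rot: [-0.706, 0.706, -0.037, 0.037]
force: [-0.4, 0.5, -2.4]
grip_width: 0.0633
```

```bash
cat > w.py <<'E'
from h import *
np.set_printoptions(suppress=True,precision=4)
s=sensors.get_state();p=s['ee_pos'];T=rot(s['ee_rot'])
d=p[:2]-[.4595,.394];b=np.array([np.cos(np.radians(84)),np.sin(np.radians(84))])
zt=T.apply([0,0,1])
print('t',round(s['time_s'],2),'u',(d@b*1000).round(1),'v',((-b[1]*d[0]+b[0]*d[1])*1000).round(1),'z',p[2].round(4),'yaw',np.degrees(np.arctan2(zt[1],zt[0])).round(2),'pitch',np.degrees(zt[2]).round(2),'F',np.round(s['force'],1),'M',np.round(s['moment'],2),'w',round(s['grip_width'],4))
print('blade at tool z',-2.95-d@b*1000,'slot mid 65; blade top below lip underside mm',(p[2]+.0345-.190)*1000)
E
python3 w.py
```

```text
t 19.67 u -67.9 v -0.7 z 0.1775 yaw 84.03 pitch -0.02 F [-0.4  0.5 -2.4] M [ 0.03 -0.02 -0.01] w 0.0633
blade at tool z 64.96956211358167 slot mid 65; blade top below lip underside mm 22.028986054326072
```

Aligned to within 0.1 mm. Now I lower.

>>> send_rows --grip '[5.5, 5.5, 5.5, 5.5, 5.5]' --dp '[[0, 0.3, 0], [0, 0.5, 0], [0, 0.5, 0], [0, 0.4, 0], [0, 0, 0]]' --twist '[[0, 0, 0], [0, 0, 0], [0, 0, 0], [0, 0, 0], [0, 0, 0]]'

```text
time_s: 20.08
ee_pos: [0.4527, 0.3257, 0.1594]
ee_rot: [-0.706, 0.707, -0.038, 0.036]
force: [0.7, -0.8, -3.1]
grip_width: 0.0636
```

>>> send_rows --grip '[5.5, 5.5, 5.5, 5.5]' --dp '[[0, 0.1, 0], [0, 0.1, 0], [0, 0.1, 0], [0, 0, 0]]' --twist '[[0, 0, 0], [0, 0, 0], [0, 0, 0], [0, 0, 0]]'

```text
time_s: 20.42
ee_pos: [0.4532, 0.3264, 0.1576]
ee_rot: [-0.706, 0.706, -0.037, 0.037]
force: [-1.1, 0.4, -1.9]
grip_width: 0.063
```

```bash
python3 w.py
```

```text
t 20.42 u -67.9 v -0.8 z 0.1576 yaw 84.01 pitch -0.0 F [-1.1  0.4 -1.9] M [ 0.03 -0.06  0.03] w 0.063
blade at tool z 64.92170867456613 slot mid 65; blade top below lip underside mm 2.122607056858211
```

>>> send_rows --grip '[5.5, 5.5, 5.5, 5.5, 5.5]' --dp '[[0, 0.12, 0.01], [0, 0.12, 0.01], [0, 0.12, 0.01], [0, 0.12, 0.01], [0, 0, 0]]' --twist '[[1, 0, 0], [1, 0, 0], [1, 0, 0], [1, 0, 0], [0, 0, 0]]'

```text
time_s: 20.83
ee_pos: [0.4533, 0.3273, 0.1529]
ee_rot: [0.731, -0.68, 0.036, -0.038]
force: [0.9, 3.9, -5.2]
grip_width: 0.0632
```

```bash
python3 w.py
```

```text
t 20.83 u -67.0 v -0.8 z 0.1529 yaw 83.99 pitch 4.16 F [ 0.9  3.9 -5.2] M [ 0.6  -0.04  0.01] w 0.0632
blade at tool z 64.00733147370477 slot mid 65; blade top below lip underside mm -2.5916214222052867
```

>>> send_rows --grip '[5.5, 5.5, 5.5, 5.5]' --dp '[[0, 0.1, 0], [0, 0.1, 0], [0, 0, 0], [0, 0, 0]]' --twist '[[0, 0, 0], [0, 0, 0], [0, 0, 0], [0, 0, 0]]'

```text
time_s: 21.17
ee_pos: [0.4535, 0.3274, 0.1511]
ee_rot: [0.73, -0.681, 0.035, -0.038]
force: [0.6, 3.2, -1.7]
grip_width: 0.0633
```

```bash
python3 w.py
```

```text
t 21.17 u -66.9 v -1.0 z 0.1511 yaw 84.02 pitch 4.02 F [ 0.6  3.2 -1.7] M [ 0.5  -0.19 -0.05] w 0.0633
blade at tool z 63.92956538167387 slot mid 65; blade top below lip underside mm -4.384809307845655
```

>>> send_rows --grip '[5.5, 5.5, 5.5]' --dp '[[0, 0.1, 0.04], [0, 0, 0], [0, 0, 0]]' --twist '[[0.5, 0, 0], [0, 0, 0], [0, 0, 0]]'

```text
time_s: 21.42
ee_pos: [0.4534, 0.3278, 0.15]
ee_rot: [0.733, -0.678, 0.035, -0.038]
force: [1.3, 4.0, -2.0]
grip_width: 0.0631
```

```bash
python3 w.py
```

```text
t 21.42 u -66.5 v -0.9 z 0.15 yaw 84.01 pitch 4.52 F [ 1.3  4.  -2. ] M [ 0.61 -0.12  0.02] w 0.0631
blade at tool z 63.56320438390239 slot mid 65; blade top below lip underside mm -5.495816343156267
```

```bash
cat > lip.py <<'E'
from h import *
np.set_printoptions(suppress=True,precision=4)
yaw=84.0;b=np.array([np.cos(np.radians(yaw)),np.sin(np.radians(yaw))]);n=np.array([-b[1],b[0]]);O=np.array([.4595,.394])
c=cap('wrist');P=cloud(c).reshape(-1,3);d=P[:,:2]-O;u=d@b;v=d@n
for lab,v0,v1 in (('lip',-.025,.022),('rimR',-.036,-.031),('rimL',.029,.034)):
    r=[]
    for a in np.arange(-.05,.012,.003):
        k=(v>v0)&(v<v1)&(u>=a)&(u<a+.003)&(P[:,2]>.17)
        if k.sum()>3: r.append((round(a*1e3+1.5,1),(np.percentile(P[k,2],[10,50,95])*1e3).round(1).tolist(),int(k.sum())))
    print(lab,r)
E
python3 lip.py
```

```text
lip [(np.float64(-15.5), [190.4, 191.2, 192.3], 77), (np.float64(-12.5), [190.5, 191.3, 192.4], 1285), (np.float64(-9.5), [190.8, 191.6, 192.6], 1419), (np.float64(-6.5), [190.9, 191.8, 192.8], 1329), (np.float64(-3.5), [191.2, 192.1, 193.1], 1464), (np.float64(-0.5), [191.5, 192.3, 193.3], 1332), (np.float64(8.5), [181.5, 207.6, 218.9], 6212), (np.float64(11.5), [217.6, 218.4, 219.4], 2903)]
rimR [(np.float64(-48.5), [187.7, 188.4, 189.3], 107), (np.float64(-45.5), [187.9, 188.5, 189.5], 112), (np.float64(-42.5), [188.0, 188.9, 190.0], 120), (np.float64(-39.5), [188.5, 189.1, 190.3], 113), (np.float64(-36.5), [188.7, 189.4, 190.3], 113), (np.float64(-33.5), [188.8, 189.6, 190.4], 123), (np.float64(-30.5), [189.2, 189.9, 190.8], 123), (np.float64(-27.5), [189.4, 190.1, 190.9], 122), (np.float64(-24.5), [189.6, 190.4, 191.5], 134), (np.float64(-21.5), [189.7, 190.5, 191.5], 131), (np.float64(-18.5), [189.9, 190.9, 191.8], 138), (np.float64(-15.5), [190.2, 191.1, 192.2], 142), (np.float64(-12.5), [190.4, 191.3, 192.3], 143), (np.float64(-9.5), [190.1, 191.3, 192.3], 84), (np.float64(8.
[... 165 characters left out ...]
88.7, 189.6], 106), (np.float64(-42.5), [188.2, 189.0, 189.9], 110), (np.float64(-39.5), [188.5, 189.2, 190.1], 118), (np.float64(-36.5), [188.7, 189.5, 190.5], 118), (np.float64(-33.5), [189.0, 189.8, 190.6], 125), (np.float64(-30.5), [189.1, 190.0, 191.0], 118), (np.float64(-27.5), [189.3, 190.2, 191.2], 118), (np.float64(-24.5), [189.7, 190.3, 191.2], 130), (np.float64(-21.5), [189.9, 190.7, 191.5], 130), (np.float64(-18.5), [190.1, 190.9, 192.1], 134), (np.float64(-15.5), [190.3, 191.0, 191.9], 138), (np.float64(-12.5), [190.5, 191.4, 192.5], 140), (np.float64(-9.5), [189.4, 191.4, 192.8], 85), (np.float64(8.5), [181.4, 207.3, 218.9], 664), (np.float64(11.5), [217.6, 218.4, 219.4], 315)]
```

The lip is over the blade: its underside is at 189.6 mm and the flange lies against the back of the blade. I release gently.

>>> send_rows --grip '[5.5, 5.5, 6.2, 6.35, 6.5]' --dp '[[0, 0.05, 0.1], [0, 0, 0], [0, 0, 0], [0, 0, 0], [0, 0, 0]]' --twist '[[0.3, 0, 0], [0, 0, 0], [0, 0, 0], [0, 0, 0], [0, 0, 0]]'

```text
time_s: 21.88
ee_pos: [0.4534, 0.3281, 0.1494]
ee_rot: [0.735, -0.676, 0.036, -0.038]
force: [0.1, 0.7, 0.3]
grip_width: 0.0652
```

>>> send_rows --grip '[6.7, 7.0, 7.5, 8, 8.4]' --dp '[[0, 0, 0], [0, 0, 0], [0, 0, 0], [0, 0, 0], [0, 0, 0]]' --twist '[[0, 0, 0], [0, 0, 0], [0, 0, 0], [0, 0, 0], [0, 0, 0]]'

```text
time_s: 22.3
ee_pos: [0.4534, 0.3285, 0.1495]
ee_rot: [0.735, -0.676, 0.035, -0.038]
force: [-0.1, 0.3, -0.4]
grip_width: 0.0846
```

```bash
python3 w.py; python3 lip.py
python3 - <<'E'
from h import *
a=load('wrist')['frame'];b=cap('scene')['frame'][90:300,340:500]
b=cv2.resize(b,(320,420),interpolation=cv2.INTER_CUBIC)
cv2.imwrite('pics/w9.png',np.hstack([a[:,80:],b])[:,:,::-1])
E
```

```text
t 22.3 u -65.8 v -0.8 z 0.1495 yaw 84.01 pitch 4.78 F [-0.1  0.3 -0.4] M [-0.03  0.02  0.05] w 0.0846
blade at tool z 62.82176435519354 slot mid 65; blade top below lip underside mm -6.013463716272094
lip [(np.float64(-12.5), [190.2, 191.0, 192.1], 1299), (np.float64(-9.5), [190.5, 191.3, 192.3], 1423), (np.float64(-6.5), [190.8, 191.6, 192.7], 1310), (np.float64(-3.5), [191.1, 191.9, 192.9], 1462), (np.float64(-0.5), [191.4, 192.2, 193.2], 1334), (np.float64(8.5), [181.4, 207.8, 218.9], 6237), (np.float64(11.5), [217.6, 218.4, 219.5], 2863)]
rimR [(np.float64(-48.5), [186.7, 187.5, 188.2], 109), (np.float64(-45.5), [186.9, 187.7, 188.7], 108), (np.float64(-42.5), [187.3, 188.0, 188.9], 111), (np.float64(-39.5), [187.6, 188.3, 189.3], 113), (np.float64(-36.5), [187.9, 188.6, 189.6], 116), (np.float64(-33.5), [188.2, 189.0, 189.9], 116), (np.float64(-30.5), [188.4, 189.1, 190.3], 121), (np.float64(-27.5), [188.9, 189.6, 190.3], 127), (np.float64(-24.5), [189.1, 189.9, 190.8], 128), (np.float64(-21.5), [189.2, 190.1, 191.0], 134), (np.float64(-18.5), [189.6, 190.4, 191.4], 135), (np.fl
[... 318 characters left out ...]
87.8, 188.5], 104), (np.float64(-42.5), [187.4, 188.0, 188.8], 116), (np.float64(-39.5), [187.4, 188.3, 189.3], 116), (np.float64(-36.5), [187.8, 188.7, 189.7], 113), (np.float64(-33.5), [188.1, 188.9, 189.9], 116), (np.float64(-30.5), [188.5, 189.3, 190.3], 125), (np.float64(-27.5), [188.7, 189.5, 190.4], 120), (np.float64(-24.5), [189.2, 189.9, 190.9], 120), (np.float64(-21.5), [189.3, 190.2, 191.1], 129), (np.float64(-18.5), [189.7, 190.5, 191.4], 135), (np.float64(-15.5), [189.9, 190.8, 191.7], 136), (np.float64(-12.5), [190.3, 191.0, 192.0], 145), (np.float64(-9.5), [188.6, 191.4, 192.3], 75), (np.float64(8.5), [181.2, 207.7, 218.8], 660), (np.float64(11.5), [217.6, 218.4, 219.5], 307)]
```

View pics/w9.png

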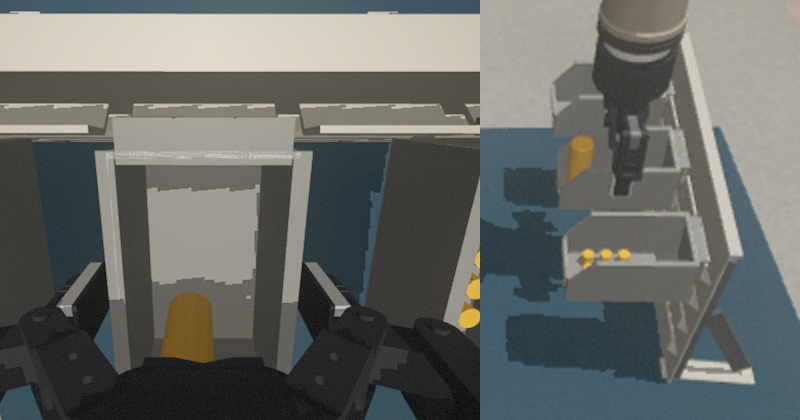

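The wrist view shows the bin hanging with its lip over the middle blade (205,135), the fingers open clear on both sides, and the core inside at (188,330). The scene crop agrees. I withdraw upward.

>>> send_rows --grip '[8.5, 8.5, 8.5, 8.5, 8.5]' --dp '[[0, -0.7, 0], [0, -1.5, 0], [0, -2.5, 0], [0, -3, 0], [0, -3, 0]]' --twist '[[0, 0, 0], [0, 0, 0], [0, 0, 0], [0, 0, 0], [0, 0, 0]]'

```text
time_s: 22.82
ee_pos: [0.4519, 0.3194, 0.2575]
ee_rot: [0.735, -0.676, 0.036, -0.038]
force: [0.6, -0.2, -0.5]
grip_width: 0.0849
```

>>> send_rows --grip '[8.5, 8.5, 8.5, 8.5, 8.5]' --dp '[[0, -3, 0], [0, -2, -1.5], [0, 0, -3], [0, 0, -4], [0, 0, -4]]' --twist '[[0, 0, 0], [-1, 0, 0], [-1, 0, 0], [-1, 0, 0], [-1, 0, 0]]'

```text
time_s: 23.23
ee_pos: [0.4386, 0.1908, 0.3004]
ee_rot: [0.711, -0.701, 0.036, -0.037]
force: [1.2, -0.6, 0.6]
grip_width: 0.0847
```

>>> send_rows --grip '[8.5, 8.5, 8.5, 8.5, 8.5]' --dp '[[0, 0, -4], [0, 0, -4], [0, 0, -2], [0, 0, 0], [0, 0, 0]]' --twist '[[0, 0, 0], [0, 0, 0], [0, 0, 0], [0, 0, 0], [0, 0, 0]]'

```text
time_s: 23.65
ee_pos: [0.4286, 0.0911, 0.2987]
ee_rot: [0.711, -0.701, 0.037, -0.038]
force: [0.1, 1.1, -0.8]
grip_width: 0.0845
```

```bash
python3 w.py
python3 - <<'E'
from h import *
a=cap('scene')['frame'][80:380,80:500];b=cap('top')['frame'][120:350,110:450]
a=cv2.resize(a,(800,571))[:,:];b=cv2.resize(b,(340,230))
cv2.imwrite('pics/w10.png',np.vstack([cv2.resize(a,(500,357)),np.pad(b,((0,0),(0,160),(0,0)))])[:,:,::-1])
P=cloud(load('top')).reshape(-1,3)
C=np.array([.5643,-.0693]);t=np.radians(95.3);bb=np.array([np.cos(t),np.sin(t)]);d=P[:,:2]-C;u=d@bb;v=-bb[1]*d[:,0]+bb[0]*d[:,1]
k=(abs(v)<.008)&(u<-.078)&(u>-.2)&(P[:,2]>.09);print('rod tail',u[k].min(),np.percentile(P[k,2],90))
k=(abs(v)<.008)&(u>.062)&(u<.1)&(P[:,2]>.09);print('far',u[k].max())
E
```

```text
t 23.65 u -304.4 v -0.9 z 0.2987 yaw 83.86 pitch 0.8 F [ 0.1  1.1 -0.8] M [-0.03 -0.04  0.01] w 0.0845
blade at tool z 301.4899453247749 slot mid 65; blade top below lip underside mm 143.22997478958183
rod tail -0.11999646221355252 0.12000556119964195
far 0.07976897346481447
```

View pics/w10.png

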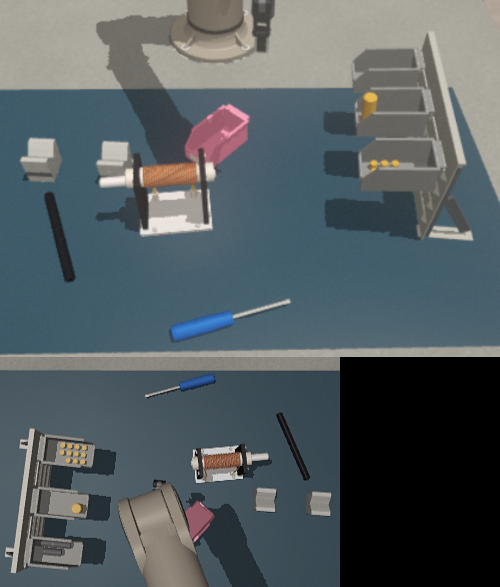

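The final picture shows the three bins in a row on the panel, with the core standing in the middle one at (370,103). The rod lies in the tube, its tail showing at (115,182). The pink bin, the screwdriver and the black rod have not moved, and the arm is clear of everything. I hand in.

```bash
python3 -c "
from h import *
print(manip.sign_off())"
```

```text
the job is handed in; nothing more can be done
None
```

The job is done and handed in at about 23.7 s of the 64 s allowed. The grey bin, with the core in it, now hangs in the gap on the top louvre row.

- **Pushing the core:** I took the aluminium rod from the V-blocks and pushed the core through at about 13 N. I regripped the rod near its tail once, part-way. The core dropped into the grey bin and stood upright near the front.
- **Rod:** It lies level in the tube. Its tail stands about 45 mm out of the near end and its tip about 5 mm out of the far end.
- **Hanging the bin:** I hooked the lip over the middle blade, tilted the bin close to the neighbours' 5.6° droop, then opened the fingers.

**Last checks:** After release the bin's droop matches its neighbours', with the lip top at about 192 mm over the blade. In the final picture the core still stands in it, and the neighbour bins, pink bin, black rod and screwdriver look unmoved. The arm touches nothing. The highest wrist force I read was about 14 N.

**Disagreement:** The scene and top cameras differed by 2–3 mm, so I took the close fits from the wrist camera. No check failed.

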